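# Lock the hold-down hasp of a sloped weld jig with its pin

### The arm

A 6-joint arm with a two-finger parallel gripper is mounted at the origin on a cart in front of the work surface, level with it; the furniture and walls round the work are solid. World frame = base frame: x ahead of the robot, y to its left, z up, the work surface at z = 0. Lengths are in m, angles in rad, forces in N, time in s.
With the tool pointing down it reaches from about 0.225 to 0.875 m from the base axis. Payload 3.4 kg.
Tool frame: the origin (TCP) lies between the finger pads; the fingertips stand 14 mm ahead of it and the grasp point (between the pads) lies 5 mm behind it; z points along the fingers, y is the direction in which the jaws open and shut (so a half turn about z gives the same grasp; the last joint's range is limited). The gripper opens to 85 mm and grips with 20 to 120 N. Pads are 22 mm wide; open, the fingers measure 114 mm over their backs; the gripper's body (76 mm by 85 mm) begins 54 mm behind the grasp point. The pads swing forward as they close: fully open they stand 13 mm farther back than shut.
Start: joints at [1.109, 0.276, 1.505, -0, 1.361, -0.121], TCP at [0.192, 0.542, 0.245] pointing down, gripper open.
Joint ranges: [-2.89, 2.89], [-0.75, 2.08], [0.22, 2.7], [-1.18, 4.32], [0.11, 2.71], [-2.7, 2.7]. Speed limits (rad/s): [2.57, 2.57, 3.14, 3.14, 3.14, 3.14].

### API

Orientations are given as a unit quaternion [w, x, y, z].
In Python, from rig import manip, get_image, job gives the robot as it stands. The module is installed in compiled form; this text tells all that it offers.
- The arm moves only by the tool step_arm, never from a script. Its argument "moves" is one flat list of numbers, 5 for each row, row after row: the shift along the tool's x, y, z as a fraction of full scale, then the turn about the tool's z as a fraction of full scale, then the gripper's target within -1 to 1 (shut at 1, half-way at 0, fully open at -1). In form: [dx, dy, dz, twist, hand, dx, dy, dz, twist, hand, ...]. A call has 1 to 5 rows; each row is the pose to reach, as a shift and turn from the pose commanded when the call began, along the tool's axes at that moment, turning the shorter way round; what a row does not reach only later rows make up. Full scale, the value 1, is 500 mm for a shift and pi rad for a turn. A row lasts 1/10 s, in which the tool goes at most 50 mm and 8.59 degrees, less where a joint would pass 70% of its speed; a pose out of reach is approached as far as the arm can. A call with a number of a shift or a turn outside -1 to 1 is refused whole. A call with a gripper value outside its range is refused whole. The fingers move at their own pace and stop on an object; "force" is the grip in N (left out, the last holds). Time passes only in rows, so rows that repeat a pose let the fingers close. It gives the time, the measured TCP pose, the force and the opening at its end, in the units of the state.
- manip.get_state(): the state, without advancing time (a new reading comes with each control period).
- get_image(name): name is "scene" or "top" or "wrist"; returns a dict with "frame" (420x560x3 uint8, blue, green, red), "fx", "fy", "cx", "cy" (pixels), "rvec" (rotation vector, rad) and "tvec" (3), from world to camera coordinates, as OpenCV has them; the wrist camera has in their place "T_tool_cam" (4x4, takes a point from camera to tool coordinates, whose origin is the TCP and whose axes are the flange's). Camera axes: x right, y down, z forward; pixel columns grow to the right and rows downward; lengths in m; the calibration is good to about 2 mm. A picture is of the moment at which its call begins: read the wrist's pose just before it. There is no depth.
- job.sign_off(): hands the job in, once; it reports no verdict.
The state is a dict: "clock": time; "qpos": joint angles; "qd": joint speeds; "effort": joint torques, N m; "position": TCP position; "ee_rot": TCP orientation; "contact_force": force on the tool from outside, world axes, zero at the start; "moment": the same for the moment, N m; "width": finger opening in m.
Only numpy, scipy, OpenCV 4.12 (cv2) and the standard library are available. Lean on these libraries where they do the work, as an engineer would, in place of code of your own. Each camera call takes 0.05 s, during which the arm holds its last target. There are 200 camera calls.

### The job

The practice plate in the sloped weld jig must be locked down before welding. Swing the jig's steel hasp down over the plate so that its slot goes fully over the staple, then pick up the locking pin and push it down the slope through the staple's loop, over the closed hasp, until its square grip is fully home against the hasp's edge. Let go of the pin and leave the other things on the table where they are.

Things in the scene. Friction and masses are not known exactly. Their poses are not given: they have to be found in the camera images.
- deck: Fixed dark steel deck of the weld jig, 170 mm (up the slope) x 200 mm, sloped 30 degrees, low edge towards the robot. Origin: middle of its upper face, 80 mm above the table. Axes: x up the slope, away from the robot; y left, along the hinge-to-staple line; z out of the face, 30 degrees from vertical. A fixed plate 100 x 150 x 8 mm lies on its middle (y -50 to 50).
- staple_eye (a point): Middle of the staple's loop, with the deck's axes; at (0, -68, 28) mm in the deck's frame. Fixed upright loop of 6 mm round bar: legs at y +-12 mm from here (18 mm clear between them), crown's underside 10 mm above (z), the closed hasp's top face 8 mm below. The pin goes through along x, towards -x (down the slope).
- hasp_hinge (a point): Middle of the hasp's hinge line, with the deck's axes; the hinge line runs along the deck's x. At x 0, y 72, z 17 mm in the deck's frame.
- hasp (a joint): Hasp angle, rad: 0 closed, flat over the plate, slot over the staple (stop); 1.57 at a right angle to the deck; 1.9 leaning left (stop). Stays where left (friction 0.2 N m). Steel strap 34 mm wide, 6 mm thick, mid-plane through the hinge line, 180 mm long to its end; slot 14 mm wide, 118 to 160 mm from the hinge; solid parts to push: 10 to 115 mm and the end bar 160 to 180 mm.
- hasp_end (a point): Middle of the free end of the hasp, 180 mm from the hinge line.
- pin: Loose steel locking pin lying on the table, about 0.2 kg: a dark square grip 24 x 24 x 45 mm (3 mm cap behind) and from its front face a round rod, 10 mm thick, 70 mm long, the last 10 mm tapered. Origin: on the grip's underside at its front end; x along the rod to its tip, z up; rod axis 12 mm above the origin; grip's middle at x = -22 mm.
- pin_shoulder (a point): On the pin's axis, at the front face of the square grip, where the rod begins. With the pin home it lies about 17 mm up the slope (+x) from staple_eye, at the upper edge of the hasp.
- pin_tip (a point): The tip of the pin's rod, 70 mm ahead of pin_shoulder. With the pin home it lies about 53 mm down the slope from staple_eye.
- tube: Bystander: loose dark square tube offcut 30 x 80 x 30 mm. Origin: middle of its underside.
- v_block: Bystander: loose steel V block 50 x 50 x 30 mm. Origin: middle of its underside. It stands at the right. Take care there: high above this side the fixed damper lever of the extraction hood, 40 mm long, hangs in the air 0.30 m ahead and 0.31 m right of the robot's base axis, 0.70 m above the table; the arm's links must keep clear of it when the arm swings round.
- disc: Bystander: loose dark steel stop disc, 60 mm across, 12 mm high, behind the jig. Origin: middle of its underside.
- pin_rest (a point): Top middle of a fixed rib up the slope of the staple, 46 mm long (x), 16 mm wide, top 16 mm above the deck, at (45, -68, 16) mm in the deck's frame. The grip's underside slides and lies on it; the pin's axis is then 28 mm above the deck, at the height of staple_eye.
Not all that is in view belongs to the job. Leave any orange or purple look-alike of the pin alone.

How it is judged:
On the way, in this order (a step that is already met when the one before it is completed fails the run):
1. the hasp is swung down over the staple while the pin is still outside the loop (value of joint hasp below 0.06 rad and distance between pin_tip and staple_eye above 0.03 m), for 0.2 s.
2. the pin's tip has come through the staple's loop, over the closed hasp (value of joint hasp below 0.06 rad and x of pin_tip in the frame of staple_eye below -0.005 m and x of pin_shoulder in the frame of staple_eye above 0.005 m and distance between pin_tip and staple_eye below 0.06 m and angle between the x axis of pin and the x axis of staple_eye, either way round below 0.25 rad), for 0.1 s.
At the end, for the whole second after the job is handed in: Hasp closed within 0.06 rad; rod through the loop over it, along the slope within 0.25 rad; the grip's front face 8 to 22 mm up the slope from the loop's middle and within 12 mm of it sideways and in height; pin at rest (value of joint hasp below 0.06 rad and x of pin_shoulder in the frame of staple_eye between 0.008 and 0.022 m and y of pin_shoulder in the frame of staple_eye between -0.012 and 0.012 m and z of pin_shoulder in the frame of staple_eye between -0.012 and 0.012 m and x of pin_tip in the frame of staple_eye below -0.04 m and angle between the x axis of pin and the x axis of staple_eye, either way round below 0.25 rad and linear speed of pin below 0.01 m/s); the robot touches nothing.
It fails at once if the tube offcut is moved by more than 30 mm (distance of tube from where it was at the start of the episode above 0.03 m).
It fails at once if the V block is moved by more than 30 mm (distance of v_block from where it was at the start of the episode above 0.03 m).
It fails at once if the stop disc is moved by more than 30 mm (distance of disc from where it was at the start of the episode above 0.03 m).
It also fails if it takes over 64 s, if anything falls off the work surface, if the arm or the gripper's body presses on something with over 40 N, if the wrist force passes 120 N, or if a joint passes its speed limit or range.

## Working session

There is one attempt and no reset: what is moved stays moved. The work goes in short steps, Python scripts to look and compute and a tool call to move; the robot and the scene stay as the last step left them, time stands still between calls to the robot, and variables do not carry over. Pictures are saved under pics/ and viewed, about 8 in all and at most 12, crops included, and the job is handed in when it is done.

Besides the shell and the picture viewer there is one more tool, called after "Request:" as name(argument=value, ...), one argument or row to a line, values as JSON. step_arm: Moves the arm, as the interface text tells. Its arguments: {"type":"object","properties":{"moves":{"type":"array","items":{"type":"number","minimum":-1,"maximum":1}},"force":{"type":"number"}},"required":["moves"]}

```bash
mkdir -p pics; cat > h.py <<'E'
import numpy as np,cv2
from rig import manip,get_image,job
from scipy.spatial.transform import Rotation as R
def st():
    s=manip.get_state();q=s["ee_rot"];return s,R.from_quat([q[1],q[2],q[3],q[0]])
def snap(n,f):
    d=get_image(n);cv2.imwrite("pics/"+f+".png",d["frame"]);np.savez("pics/"+f+".npz",**{k:v for k,v in d.items()});return d
def cam(d):
    return np.array([[d["fx"],0,d["cx"]],[0,d["fy"],d["cy"]],[0,0,1]],float),np.array(d["rvec"],float),np.array(d["tvec"],float)
def proj(d,P):
    K,r,t=cam(d);return cv2.projectPoints(np.array(P,float).reshape(-1,1,3),r,t,K,None)[0].reshape(-1,2)
def ray(d,uv):
    K,r,t=cam(d);M=cv2.Rodrigues(r)[0];o=-M.T@t.ravel();v=M.T@np.linalg.inv(K)@np.array([uv[0],uv[1],1]);return o,v/np.linalg.norm(v)
def onz(d,uv,z):
    o,v=ray(d,uv);return o+v*(z-o[2])/v[2]
def load(f):return dict(np.load("pics/"+f+".npz"))
E
python3 - <<'E'
from h import *
s,r=st();print(s["clock"],s["position"],r.as_matrix().round(3),s["width"],s["contact_force"])
a=snap("scene","s0");b=snap("top","t0")
for d in(a,b):print(d["fx"],ray(d,(280,210)))
cv2.imwrite("pics/t0b.png",cv2.resize(b["frame"],(800,600),interpolation=2));cv2.imwrite("pics/s0b.png",cv2.resize(a["frame"],(800,600),interpolation=2))
E
```

```text
0.0 [0.19195416 0.54147488 0.24442871] [[-0.943  0.334 -0.001]
 [ 0.334  0.943 -0.002]
 [ 0.    -0.002 -1.   ]] 0.08555769492143281 [-0.38942852  0.25209379  0.77015601]
385.276911980068 (array([0.08436956, 0.94389736, 0.81276528]), array([ 0.36178395, -0.74998024, -0.55375266]))
432.0851120133273 (array([ 0.44510283, -0.02480311,  1.35546758]), array([ 7.88969311e-02,  2.77495727e-04, -9.96882740e-01]))
```

View pics/t0b.png

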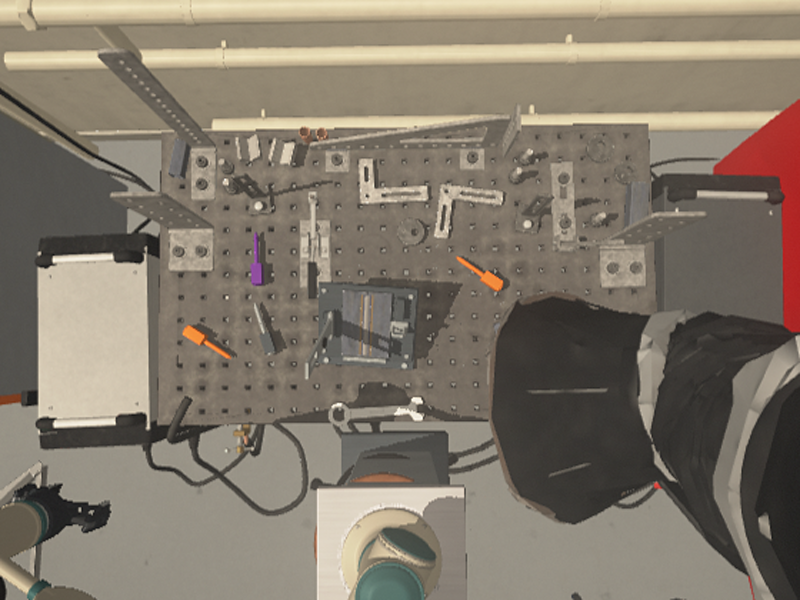

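View pics/s0b.png

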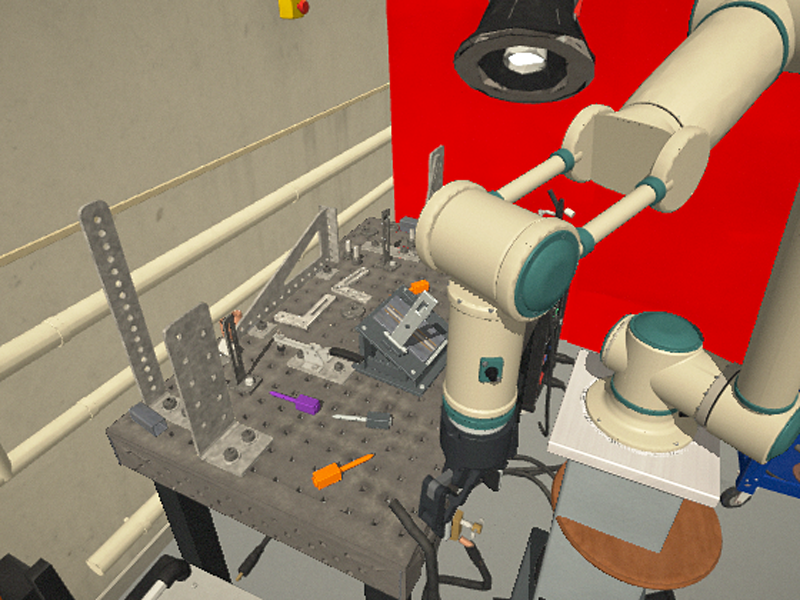

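```bash
python3 - <<'E'
import cv2,numpy as np
t=cv2.imread("pics/t0.png");s=cv2.imread("pics/s0.png")
a=cv2.resize(t[185:270,165:299],None,fx=5.97,fy=5.97,interpolation=2)[:500,:800]
cv2.imwrite("pics/c1.png",a)
b=cv2.resize(s[180:300,210:330],None,fx=5,fy=5,interpolation=2)
cv2.imwrite("pics/c2.png",b)
print(a.shape,b.shape)
E
```

```text
(500, 800, 3) (600, 600, 3)
```

View pics/c1.png

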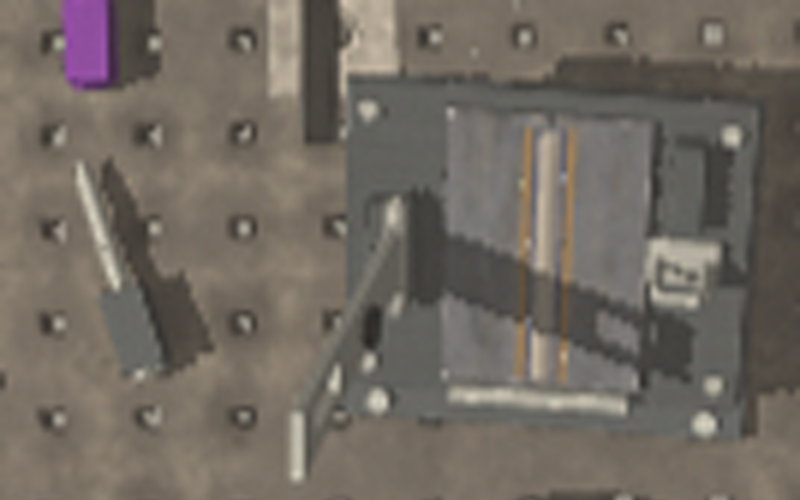

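View pics/c2.png

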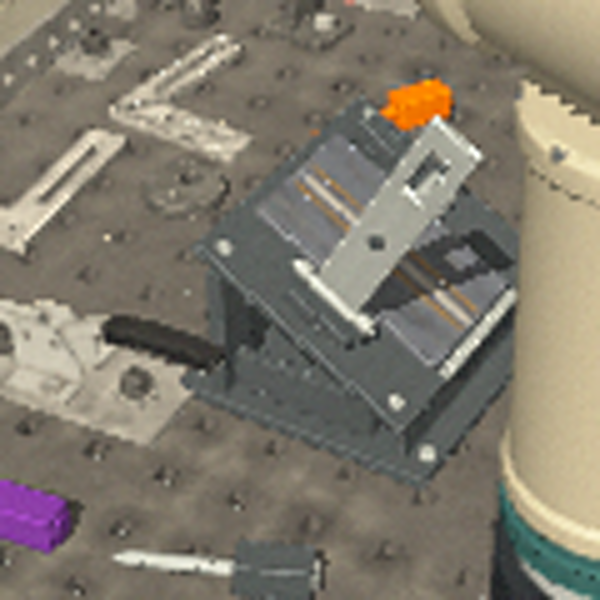

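The views show the jig right of centre in the top crop: deck corners (350,75), (757,100), (740,435) and (345,405). The hasp leans left, with its end at (298,410)-(298,478), and the staple is at (685,270). The real pin is grey, with its tip at (80,163) and its grip rear at (143,375). The orange and purple pins are decoys. Next I fit the poses.

```bash
cat > fit.py <<'E'
from h import *
from scipy.optimize import least_squares
T=load("t0");S=load("s0")
def tp(u,v):return np.array([u/5.97+165-.4,v/5.97+185-.4])
def sp(u,v):return np.array([u/5+210-.4,v/5+180-.4])
def deckT(p):
    M=R.from_euler('z',p[2])*R.from_euler('y',-30,degrees=True);return M.as_matrix(),np.array([p[0],p[1],.08+(p[3] if len(p)>3 else 0)])
def w(p,P):
    M,o=deckT(p);return o+M@np.array(P)/1000
E
python3 - <<'E'
from fit import *
obs=[(T,tp(350,75),(85,100,0)),(T,tp(757,102),(85,-100,0)),(T,tp(448,108),(75,50,8)),(T,tp(652,122),(75,-50,8)),(T,tp(443,383),(-75,50,8)),(T,tp(635,388),(-75,-50,8)),
(S,sp(200,243),(85,100,0)),(S,sp(405,430),(-85,100,0)),(S,sp(367,98),(85,-100,0)),(S,sp(257,213),(75,50,8)),(S,sp(435,360),(-75,50,8)),(S,sp(332,135),(75,-50,8))]
f=lambda p:np.concatenate([proj(d,w(p,P))[0]-u for d,u,P in obs])
r=least_squares(f,[.48,.04,0],loss='soft_l1');print("deck",r.x);print(f(r.x).reshape(-1,2).round(1).tolist())
p=r.x
for th in(1.57,1.7,1.8,1.9):
  e=[(x,72-180*np.cos(th),17+180*np.sin(th)) for x in(17,-17)]
  print(th,[proj(T,w(p,q))[0].round(1) for q in e],[proj(S,w(p,q))[0].round(1) for q in e])
print("obs",tp(298,410),tp(298,478),sp(437,120),sp(480,155))
print("eye",w(p,(0,-68,28)),proj(T,w(p,(0,-68,44))),tp(685,272))
# pin
ob=[(T,tp(80,165),(70,0,12)),(T,tp(117,285),(0,0,12)),(S,sp(114,557),(70,0,12)),(S,sp(235,566),(0,0,12)),(T,tp(140,375),(-48,0,12))]
def g(q):
  M=R.from_euler('z',q[2]).as_matrix();return np.concatenate([proj(d,np.array([q[0],q[1],0])+M@np.array(P)/1000)[0]-u for d,u,P in ob])
r=least_squares(g,[.45,.28,.3]);print("pin",r.x,g(r.x).reshape(-1,2).round(1).tolist())
E
```

```text
deck [ 0.49914881  0.04639814 -0.0736981 ]
[[-0.9, 0.8], [0.5, 0.3], [-0.3, 0.6], [0.3, 0.3], [0.0, -0.3], [1.0, 0.8], [-1.8, 0.1], [-0.4, 0.2], [-2.3, -1.3], [-0.8, -1.6], [0.2, 1.2], [0.5, -1.2]]
1.57 [array([221.9, 254.6]), array([222., 266.])] [array([299.6, 199.3]), array([309.1, 207.6])]
1.7 [array([212.8, 253.7]), array([213. , 265.1])] [array([295.3, 203.7]), array([304.9, 212.1])]
1.8 [array([206. , 252.7]), array([206.4, 264. ])] [array([291.5, 207.6]), array([301.3, 216. ])]
1.9 [array([199.7, 251.2]), array([200.1, 262.5])] [array([287.5, 211.8]), array([297.4, 220.4])]
obs [214.51624791 253.27671692] [214.51624791 264.66700168] [297.  203.6] [305.6 210.6]
eye [ 0.48017988 -0.02038644  0.10424871] [[278.73325476 234.70749136]] [279.34036851 230.16113903]
pin [0.48353347 0.27413273 0.28458909] [[0.2, -0.5], [0.3, 0.8], [-0.5, -0.2], [-0.7, 1.0], [0.7, 0.5]]
```

```bash
cat > plan.py <<'E'
from fit import *
p=[0.49914881,0.04639814,-0.0736981]
def hp(th,r,k):
    d=np.array([0,-np.cos(th),np.sin(th)]);m=np.array([0,np.sin(th),np.cos(th)])
    return w(p,np.array([0,72,17])+r*d+(3+k)*m)
def rel(cur,tgt,Rm):return Rm.T@(np.array(tgt)-cur)/.5
E
python3 - <<'E'
from plan import *
s,r=st();c=s["position"];M=r.as_matrix();print(c)
for th,k in[(1.68,50),(1.68,20),(1.4,18),(1.1,14),(.8,10),(.5,7),(.25,5),(.1,5),(0,5)]:
  P=hp(th,95,k)+[0,0,.014];print(th,P.round(4),rel(c,P,M).round(4))
# aligned tool frame: x=-deck horiz x, y=deck y
a=p[2];print("tool yaw now",np.degrees(np.arctan2(M[1,0],M[0,0])),"target",np.degrees(a)+180)
E
```

```text
[0.19198066 0.54152218 0.24452558]
1.68 [0.4564 0.185  0.1855] [-0.7368 -0.4952  0.1187]
1.68 [0.4526 0.1553 0.1883] [-0.7494 -0.5536  0.1131]
1.4 [0.4478 0.1269 0.1929] [-0.7595 -0.6103  0.1041]
1.1 [0.4479 0.0944 0.1887] [-0.7812 -0.6717  0.1126]
0.8 [0.4533 0.065  0.1756] [-0.8111 -0.7234  0.1389]
0.5 [0.4631 0.0425 0.1558] [-0.8447 -0.7592  0.1786]
0.25 [0.4738 0.0302 0.1358] [-0.873  -0.7752  0.2186]
0.1 [0.4804 0.026  0.1238] [-0.8883 -0.7786  0.2425]
0 [0.485  0.0244 0.1157] [-0.8981 -0.7785  0.2588]
tool yaw now 160.4744393666901 target 175.7774099118669
```

Request:
step_arm(
  moves=[-0.737,-0.495,0.05,-0.085,1,-0.737,-0.495,0.05,-0.085,1,-0.737,-0.495,0.05,-0.085,1,-0.737,-0.495,0.05,-0.085,1,-0.737,-0.495,0.05,-0.085,1],
)

```text
clock: 0.6
position: [0.3401, 0.3418, 0.231]
ee_rot: [-0.0, 0.037, 0.999, -0.0]
contact_force: [1.7, 1.1, -0.2]
width: 0.0124
```

```bash
cat > pl.py <<'E'
from plan import *
s,r=st();c=s["position"];M=r.as_matrix();print(s["clock"],c,np.degrees(np.arctan2(M[1,0],M[0,0])),s["width"],s["contact_force"].round(1))
for th,k in[(1.68,50),(1.68,20),(1.4,18),(1.1,14),(.8,10),(.5,7),(.25,5),(.1,5),(0,5)]:
  P=hp(th,95,k)+[0,0,.014];print(th,P.round(4),rel(c,P,M).round(4))
E
python3 pl.py
```

```text
0.6 [0.34010972 0.34176825 0.23102397] 175.81073991358667 0.012393537256597283 [ 1.7  1.1 -0.2]
1.68 [0.4564 0.185  0.1855] [-0.2549 -0.2958  0.0911]
1.68 [0.4526 0.1553 0.1883] [-0.2516 -0.3554  0.0854]
1.4 [0.4478 0.1269 0.1929] [-0.2463 -0.4127  0.0763]
1.1 [0.4479 0.0944 0.1887] [-0.2511 -0.4777  0.0847]
0.8 [0.4533 0.065  0.1756] [-0.2662 -0.5356  0.111 ]
0.5 [0.4631 0.0425 0.1558] [-0.2891 -0.579   0.1506]
0.25 [0.4738 0.0302 0.1358] [-0.3121 -0.602   0.1906]
0.1 [0.4804 0.026  0.1238] [-0.3259 -0.6093  0.2145]
0 [0.485  0.0244 0.1157] [-0.3354 -0.6119  0.2308]
```

Request:
step_arm(
  moves=[-0.255,-0.28,0.09,0,1,-0.255,-0.28,0.09,0,1,-0.255,-0.28,0.09,0,1,-0.255,-0.28,0.09,0,1,-0.255,-0.295,0.09,0,1],
)

```text
clock: 1.1
position: [0.4582, 0.1834, 0.1848]
ee_rot: [-0.0, 0.039, 0.999, -0.001]
contact_force: [-0.7, 0.9, -0.6]
width: 0.0003
```

```bash
python3 - <<'E'
from plan import *
import runpy;runpy.run_path("pl.py")
d=snap("scene","s1");cv2.imwrite("pics/s1c.png",cv2.resize(d["frame"][120:330,170:450],(800,600),interpolation=2))
E
```

```text
1.1 [0.45821615 0.18341629 0.18475136] 175.50112133184922 0.0003045497519361106 [-0.7  0.9 -0.6]
1.68 [0.4564 0.185  0.1855] [ 0.0039  0.0028 -0.0015]
1.68 [0.4526 0.1553 0.1883] [ 0.0068 -0.0569 -0.007 ]
1.4 [0.4478 0.1269 0.1929] [ 0.0118 -0.1143 -0.016 ]
1.1 [0.4479 0.0944 0.1887] [ 0.0067 -0.1792 -0.0075]
0.8 [0.4533 0.065  0.1756] [-0.0088 -0.2369  0.0188]
0.5 [0.4631 0.0425 0.1558] [-0.0319 -0.2801  0.0586]
0.25 [0.4738 0.0302 0.1358] [-0.0551 -0.3029  0.0986]
0.1 [0.4804 0.026  0.1238] [-0.069  -0.3101  0.1225]
0 [0.485  0.0244 0.1157] [-0.0784 -0.3126  0.1388]
```

View pics/s1c.png

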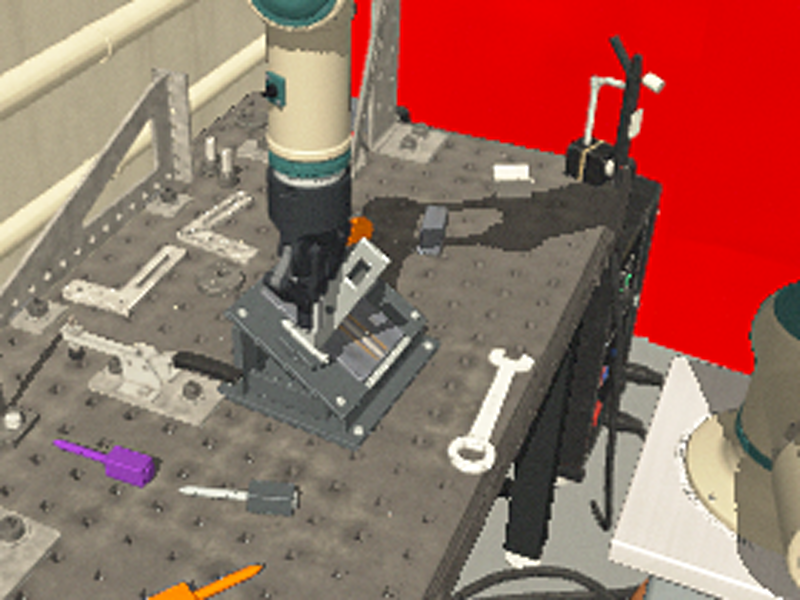

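The closed fingers, at about (310,315), stand on the hinge side of the open strap, whose end is at (372,255). I'll sweep the hasp over in stages.

Request:
step_arm(
  moves=[0.007,-0.055,-0.006,0,1,0.01,-0.085,-0.011,0,1,0.012,-0.115,-0.016,0,1,0.009,-0.147,-0.012,0,1,0.007,-0.179,-0.0075,0,1],
)

```text
clock: 1.65
position: [0.4457, 0.0992, 0.1908]
ee_rot: [0.001, 0.036, 0.999, 0.001]
contact_force: [0.8, 0.6, 0.5]
width: 0.0002
```

```bash
python3 pl.py
```

```text
1.65 [0.44573491 0.09921514 0.19083079] 175.85770291552754 0.00015790868169926969 [0.8 0.6 0.5]
1.68 [0.4564 0.185  0.1855] [-0.0089  0.1726  0.011 ]
1.68 [0.4526 0.1553 0.1883] [-0.0055  0.1129  0.0052]
1.4 [0.4478 0.1269 0.1929] [-0.0002  0.0556 -0.004 ]
1.1 [0.4479 0.0944 0.1887] [-0.0049 -0.0094  0.0042]
0.8 [0.4533 0.065  0.1756] [-0.02   -0.0673  0.0304]
0.5 [0.4631 0.0425 0.1558] [-0.0427 -0.1108  0.07  ]
0.25 [0.4738 0.0302 0.1358] [-0.0657 -0.1339  0.11  ]
0.1 [0.4804 0.026  0.1238] [-0.0794 -0.1413  0.1339]
0 [0.485  0.0244 0.1157] [-0.0888 -0.1439  0.1503]
```

Request:
step_arm(
  moves=[-0.005,-0.01,0.004,0,1,-0.012,-0.04,0.017,0,1,-0.02,-0.067,0.03,0,1,-0.031,-0.09,0.05,0,1,-0.043,-0.111,0.07,0,1],
)

```text
clock: 2.15
position: [0.4631, 0.0416, 0.1546]
ee_rot: [-0.0, 0.037, 0.999, 0.001]
contact_force: [-0.3, 2.0, 1.4]
width: 0.0003
```

```bash
python3 - <<'E'
import runpy;runpy.run_path("pl.py")
from plan import *
a=snap("scene","s2")["frame"][150:300,200:400];b=snap("top","t2")["frame"][180:280,180:310]
cv2.imwrite("pics/c3.png",np.hstack([cv2.resize(a,(400,300),interpolation=2),cv2.resize(b,(390,300),interpolation=2)]))
E
```

```text
2.15 [0.4631106  0.0415932  0.15456433] 175.8108938673285 0.0002654898275660611 [-0.3  2.   1.4]
1.68 [0.4564 0.185  0.1855] [ 0.0343  0.2851 -0.0615]
1.68 [0.4526 0.1553 0.1883] [ 0.0376  0.2254 -0.0673]
1.4 [0.4478 0.1269 0.1929] [ 0.0429  0.1681 -0.0764]
1.1 [0.4479 0.0944 0.1887] [ 0.0382  0.1031 -0.0682]
0.8 [0.4533 0.065  0.1756] [ 0.023   0.0452 -0.042 ]
0.5 [0.4631 0.0425 0.1558] [ 0.0001  0.0017 -0.0024]
0.25 [0.4738 0.0302 0.1358] [-0.0229 -0.0213  0.0375]
0.1 [0.4804 0.026  0.1238] [-0.0367 -0.0287  0.0614]
0 [0.485  0.0244 0.1157] [-0.0462 -0.0312  0.0778]
```

View pics/c3.png

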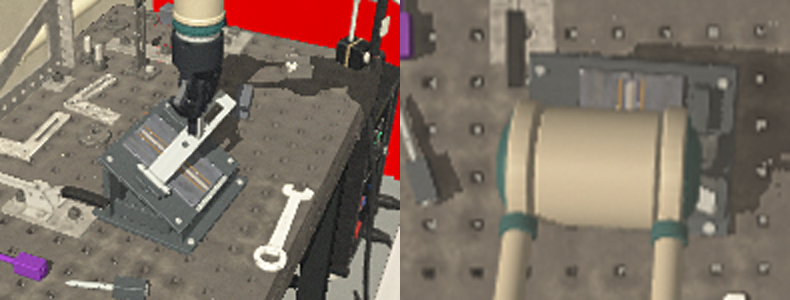

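The hasp is pushed to about 0.5 rad, with the fingertips on its upper face at (200,128). I'll continue down.

Request:
step_arm(
  moves=[-0.011,-0.01,0.018,0,1,-0.023,-0.021,0.0375,0,1,-0.03,-0.026,0.05,0,1,-0.037,-0.029,0.061,0,1,-0.041,-0.03,0.069,0,1],
)

```text
clock: 2.75
position: [0.4829, 0.0245, 0.1201]
ee_rot: [-0.0, 0.037, 0.999, -0.0]
contact_force: [-0.5, 0.1, 0.6]
width: 0.0
```

Request:
step_arm(
  moves=[-0.003,-0.001,0.004,0,1,-0.005,-0.001,0.009,0,1,-0.005,-0.001,0.009,0,1],
)

```text
clock: 3.05
position: [0.4852, 0.0239, 0.1161]
ee_rot: [0.0, 0.037, 0.999, -0.0]
contact_force: [-0.9, -0.7, 0.2]
width: -0.0
```

```bash
python3 pl.py|sed -n '1p;$p'
```

```text
3.05 [0.48522614 0.02386166 0.11605562] 175.7880214351019 -3.078232785941633e-05 [-0.9 -0.7  0.2]
0 [0.485  0.0244 0.1157] [0.0005 0.001  0.0008]
```

Request:
step_arm(
  moves=[0,0,0.004,0,1,0,0,0.008,0,1,0,0,0.008,0,1],
)

```text
clock: 3.35
position: [0.4857, 0.0238, 0.1141]
ee_rot: [0.001, 0.037, 0.999, -0.0]
contact_force: [-2.5, 0.6, 11.5]
width: -0.0003
```

Request:
step_arm(
  moves=[0,0,0.004,0,1,0,0,0.004,0,1],
)

```text
clock: 3.55
position: [0.4858, 0.0238, 0.1137]
ee_rot: [0.002, 0.037, 0.999, -0.0]
contact_force: [-6.0, 0.1, 23.9]
width: -0.0
```

Request:
step_arm(
  moves=[0,0,-0.1,0,1,0,-0.05,-0.2,0,0.5,0,-0.1,-0.3,0,-1,0,-0.1,-0.3,0,-1,0,-0.1,-0.3,0,-1],
)

```text
clock: 4.05
position: [0.4822, -0.0268, 0.2621]
ee_rot: [0.002, 0.038, 0.999, -0.0]
contact_force: [-0.2, 0.6, -0.6]
width: 0.0578
```

```bash
python3 - <<'E'
from plan import *
s,r=st();d=snap("wrist","w1");print(s["clock"],s["position"],s["width"],d["T_tool_cam"].round(4),d["fx"])
T=np.eye(4);T[:3,:3]=r.as_matrix();T[:3,3]=s["position"];np.save("pics/w1T.npy",T@d["T_tool_cam"])
C=np.linalg.inv(T@d["T_tool_cam"])
f=d["frame"].copy()
for P in[(0,-68,28),(0,-80,41),(0,-56,41),(0,-80,20),(0,-56,20),(22,-68,16),(68,-60,16),(68,-76,16),(22,-60,16),(22,-76,16),(17,-108,20),(-17,-108,20),(85,-100,0),(-85,-100,0),(75,-50,8),(-75,-50,8)]:
  q=C@np.append(w(p,P),1);u=(d["fx"]*q[0]/q[2]+d["cx"],d["fy"]*q[1]/q[2]+d["cy"]);print(P,np.round(u,1))
  if q[2]>0:cv2.circle(f,(int(u[0]),int(u[1])),1,(0,0,255),-1)
cv2.imwrite("pics/w1b.png",cv2.resize(f,(800,600),interpolation=2))
E
```

```text
4.05 [ 0.48224312 -0.02675338  0.2620881 ] 0.057770226679728504 [[ 7.000e-04 -9.552e-01 -2.958e-01  7.570e-02]
 [ 1.000e+00  6.000e-04  3.000e-04  0.000e+00]
 [-1.000e-04 -2.958e-01  9.552e-01 -1.283e-01]
 [ 0.000e+00  0.000e+00  0.000e+00  1.000e+00]] 295.7721774957264
(0, -68, 28) [289.9 192.3]
(0, -80, 41) [277.6 188.7]
(0, -56, 41) [302.8 188.7]
(0, -80, 20) [278.  194.4]
(0, -56, 20) [301.5 194.4]
(22, -68, 16) [289.8 216.3]
(68, -60, 16) [298.1 262.1]
(68, -76, 16) [281.9 262.1]
(22, -60, 16) [297.6 216.3]
(22, -76, 16) [281.9 216.3]
(17, -108, 20) [250.2 210.7]
(-17, -108, 20) [251.  178.6]
(85, -100, 0) [258.6 279.6]
(-85, -100, 0) [261.2 127.6]
(75, -50, 8) [307.8 269.5]
(-75, -50, 8) [305.3 132.3]
```

View pics/w1b.png

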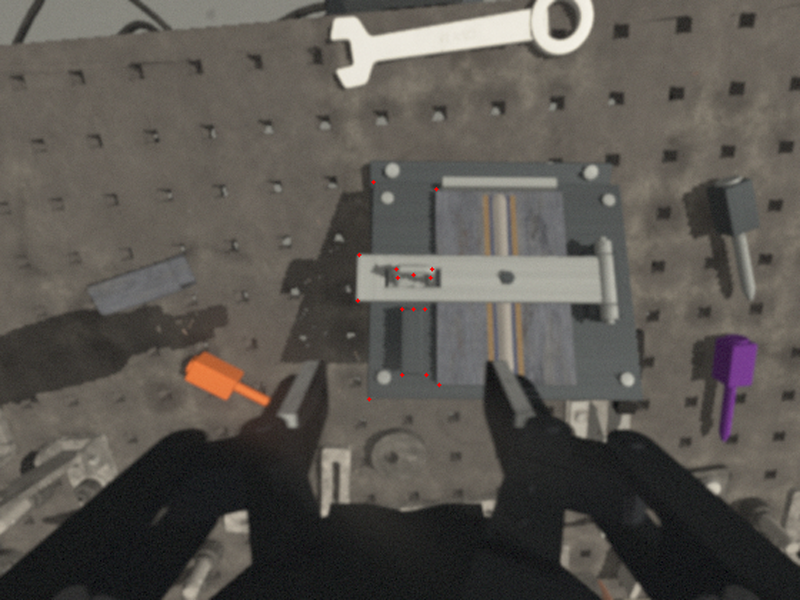

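The hasp is closed: the slot lies over the staple at (413,275), and the model overlay agrees to about 1 px. The pin's tip is at (752,297), its shoulder at (741,233) and its rear at (735,180). Next I check the pin pose from this view and plan the pick.

```bash
python3 - <<'E'
from plan import *
T=np.load("pics/w1T.npy");d=load("w1")
def wz(u,v,z):
  k=np.array([(u/1.4286-d["cx"])/d["fx"],(v/1.4286-d["cy"])/d["fy"],1]);v=T[:3,:3]@k;return T[:3,3]+v*(z-T[2,3])/v[2]
a,b,c=wz(752,299,.012),wz(741,234,.014),wz(734,180,.02);print(a,b,c,np.arctan2(*(a-b)[:2][::-1]),np.linalg.norm(a-b))
s,r=st();P=np.array([0.48353347,0.27413273,0]);ang=0.2846
g=P+np.array([np.cos(ang),np.sin(ang),0])*-.022;g[2]=.021;print("grasp",g)
for z in(.2,.021):g[2]=z;print(rel(s["position"],g,r.as_matrix()))
E
```

```text
[0.55111944 0.29451367 0.012     ] [0.48787752 0.27266092 0.014     ] [0.43980077 0.25462139 0.02      ] 0.3326979675355444 0.06694089566686026
grasp [0.46241844 0.26795571 0.021     ]
[0.08105406 0.58323437 0.12029841]
[0.08128867 0.58306937 0.47829829]
```

Request:
step_arm(
  moves=[0.08,0.58,0.05,0.235,-1,0.08,0.58,0.05,0.235,-1,0.08,0.58,0.05,0.235,-1,0.08,0.58,0.05,0.235,-1,0.08,0.58,0.05,0.235,-1],
)

```text
clock: 4.6
position: [0.4662, 0.1924, 0.2387]
ee_rot: [-0.002, 0.358, 0.934, -0.001]
contact_force: [0.7, 0.3, -0.1]
width: 0.0858
```

Request:
step_arm(
  moves=[0,0,0,0.235,-1,0,0,0,0.235,-1,0,0,0,0.235,-1,0,0,0,0.235,-1,0,0,0,0.235,-1],
)

```text
clock: 5.1
position: [0.4663, 0.191, 0.2386]
ee_rot: [-0.002, 0.67, 0.742, -0.002]
contact_force: [0.2, 0.4, 0.1]
width: 0.0859
```

Request:
step_arm(
  moves=[0,0,0,0.235,-1,0,0,0,0.235,-1,0,0,0,0.235,-1,0,0,0,0.235,-1,0,0,0,0.235,-1],
)

```text
clock: 5.6
position: [0.4664, 0.1908, 0.2387]
ee_rot: [-0.001, 0.893, 0.45, -0.003]
contact_force: [0.0, -0.2, -0.8]
width: 0.0854
```

```bash
cat > go.py <<'E'
import sys
from plan import *
s,r=st();M=r.as_matrix();print(s["clock"],s["position"].round(4),np.degrees(np.arctan2(M[1,0],M[0,0])).round(2),s["width"],s["contact_force"].round(1),s["qpos"].round(2))
v=list(map(float,sys.argv[1:]))
for i in range(0,len(v),3):print(rel(s["position"],v[i:i+3],M).round(4))
E
python3 go.py .462 .267 .15 .462 .267 .021
```

```text
5.6 [0.4664 0.1908 0.2387] 53.49 0.0854078522572933 [ 0.  -0.2 -0.8] [0.25 0.18 1.66 0.   1.31 0.89]
[ 0.1179 -0.097   0.1772]
[ 0.119  -0.0959  0.4352]
```

Request:
step_arm(
  moves=[0.118,-0.097,0.12,0.204,-1,0.118,-0.097,0.12,0.204,-1,0.118,-0.097,0.12,0.204,-1,0.118,-0.097,0.177,0.204,-1,0.118,-0.097,0.177,0.204,-1],
)

```text
clock: 6.1
position: [0.4593, 0.2662, 0.1471]
ee_rot: [0.001, 0.989, 0.147, -0.006]
contact_force: [-1.4, -0.7, 0.1]
width: 0.0854
```

```bash
python3 go.py .462 .267 .021; python3 - <<'E'
from plan import *
s,r=st();d=snap("wrist","w2")
T=np.eye(4);T[:3,:3]=r.as_matrix();T[:3,3]=s["position"];C=np.linalg.inv(T@d["T_tool_cam"]);f=d["frame"].copy()
for x in(70,0,-22,-45):
  q=C@np.array([.4835+np.cos(.29)*x/1000,.2735+np.sin(.29)*x/1000,.012,1]);u=(d["fx"]*q[0]/q[2]+d["cx"],d["fy"]*q[1]/q[2]+d["cy"]);print(x,np.round(u,1));cv2.circle(f,(int(u[0]),int(u[1])),1,(0,0,255),-1)
cv2.imwrite("pics/w2b.png",f)
E
```

```text
6.1 [0.4593 0.2662 0.1471] 16.95 0.0854493918985405 [-1.4 -0.7  0.1] [0.39 0.29 1.74 0.   1.12 1.67]
[ 8.800e-03 -1.000e-04  2.522e-01]
70 [284.3  88.9]
0 [283.8 172.7]
-22 [283.6 196.3]
-45 [283.5 219.8]
```

View pics/w2b.png

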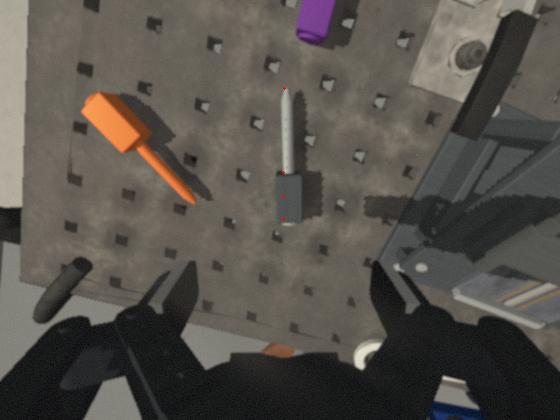

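The pin is aligned with the tool. Its shoulder is at (288,172) and its tip at (286,90), about 4 mm to the tool's +y side of the prediction. I'll descend and grip.

Request:
step_arm(
  moves=[0.009,0.007,0.1,0,-1,0.009,0.007,0.19,0,-1,0.009,0.007,0.252,0,-1,0.009,0.007,0.252,0,-1,0.009,0.007,0.252,0,-1],
)

```text
clock: 6.65
position: [0.4685, 0.2647, 0.0264]
ee_rot: [0.0, 0.989, 0.149, -0.001]
contact_force: [0.5, -0.0, 0.5]
width: 0.0855
```

Request:
step_arm(
  moves=[0,0,0,0,1,0,0,0,0,1,0,0,0,0,1,0,0,0,0,1,0,0,0,0,1],
  force=35,
)

```text
clock: 7.15
position: [0.47, 0.2648, 0.0283]
ee_rot: [-0.0, 0.989, 0.148, 0.001]
contact_force: [-0.7, -0.4, 5.0]
width: 0.0229
```

Request:
step_arm(
  moves=[0,0,0,0,1,0,0,0,0,1,0,0,0,0,1],
)

```text
clock: 7.45
position: [0.4699, 0.2648, 0.0283]
ee_rot: [-0.0, 0.989, 0.148, 0.001]
contact_force: [-1.1, -0.3, 5.9]
width: 0.0231
```

```bash
python3 go.py
```

```text
7.45 [0.4699 0.2648 0.0283] 17.05 0.023101479490961908 [-1.1 -0.3  5.9] [ 0.38  0.43  1.88 -0.    0.83  1.66]
```

Request:
step_arm(
  moves=[0,0,-0.05,0,1,0,0,-0.15,0,1,0,0,-0.25,0,1,0,0,-0.32,0,1,0,0,-0.32,0,1],
)

```text
clock: 7.95
position: [0.4725, 0.2659, 0.1928]
ee_rot: [-0.001, 0.989, 0.148, 0.006]
contact_force: [0.2, 0.6, -1.8]
width: 0.0229
```

Request:
step_arm(
  moves=[0,0,0,-0.047,1,0,0,0,-0.094,1,0,0,0,-0.141,1,0,0,0,-0.188,1,0,0,0,-0.235,1],
)

```text
clock: 8.45
position: [0.4682, 0.2641, 0.1854]
ee_rot: [-0.0, 0.867, 0.498, -0.002]
contact_force: [-0.4, 0.9, -2.4]
width: 0.0234
```

Request:
step_arm(
  moves=[0,0,0,-0.047,1,0,0,0,-0.094,1,0,0,0,-0.141,1,0,0,0,-0.188,1,0,0,0,-0.235,1],
)

```text
clock: 8.95
position: [0.4683, 0.2641, 0.1853]
ee_rot: [-0.001, 0.629, 0.777, -0.001]
contact_force: [-1.0, -0.0, -1.2]
width: 0.0228
```

Request:
step_arm(
  moves=[0,0,0,-0.047,1,0,0,0,-0.094,1,0,0,0,-0.141,1,0,0,0,-0.188,1,0,0,0,-0.235,1],
)

```text
clock: 9.45
position: [0.4682, 0.2641, 0.1853]
ee_rot: [-0.001, 0.307, 0.952, -0.001]
contact_force: [0.0, 1.3, -2.5]
width: 0.0228
```

```bash
python3 - <<'E'
from plan import *
import sys
# deck targets: pads above deck (50..60,-25): hover
for P in[(55,-28,90),(55,-28,40),(55,-28,30)]:print(P,w(p,P).round(4))
E
python3 go.py 0.51 0.0145 0.19
```

```text
(55, -28, 90) [0.4997 0.0183 0.1854]
(55, -28, 40) [0.5246 0.0164 0.1421]
(55, -28, 30) [0.5296 0.0161 0.1335]
9.45 [0.4682 0.2641 0.1853] 144.29 0.022840076780496783 [ 0.   1.3 -2.5] [ 0.38  0.26  1.68  0.    1.2  -0.56]
[-0.3592 -0.3567 -0.009 ]
```

Request:
step_arm(
  moves=[-0.36,-0.357,0,-0.047,1,-0.36,-0.357,0,-0.094,1,-0.36,-0.357,0,-0.141,1,-0.36,-0.357,0,-0.175,1,-0.36,-0.357,0,-0.175,1],
)

```text
clock: 9.95
position: [0.505, 0.0376, 0.1856]
ee_rot: [-0.001, 0.038, 0.999, 0.0]
contact_force: [1.4, 0.0, -2.4]
width: 0.0228
```

```bash
python3 - <<'E'
from plan import *
a=w(p,(42,-28,29.6))+[0,0,.009];print(a)
import sys,runpy
sys.argv=["go.py"]+[str(x) for x in list(a+[0,0,.03])+list(a+[0,0,.015])+list(a)];runpy.run_path("go.py")
E
```

```text
[0.51860164 0.01688569 0.13563435]
9.95 [0.505  0.0376 0.1856] 175.65 0.022823456895525715 [ 1.4  0.  -2.4] [-0.06  0.22  1.74  0.    1.18 -1.56]
[-0.0304 -0.0392  0.0399]
[-0.0304 -0.0392  0.0699]
[-0.0305 -0.0392  0.0999]
```

Request:
step_arm(
  moves=[-0.03,-0.039,0.02,0,1,-0.03,-0.039,0.04,0,1,-0.03,-0.039,0.04,0,1,-0.03,-0.039,0.04,0,1],
)

```text
clock: 10.35
position: [0.5182, 0.019, 0.166]
ee_rot: [-0.002, 0.039, 0.999, 0.0]
contact_force: [-0.1, 0.2, -1.3]
width: 0.0231
```

```bash
python3 go.py .5186 .0169 .1506 .5186 .0169 .1356; python3 - <<'E'
from plan import *
d=snap("wrist","w3")["frame"];e=snap("scene","s3")["frame"][150:290,220:380];t=snap("top","t3")["frame"]
cv2.imwrite("pics/c4.png",np.hstack([cv2.resize(d[60:360,120:440],(427,400),interpolation=2),cv2.resize(e,(373,326),interpolation=2)[:326].repeat(1,0) if 0 else cv2.copyMakeBorder(cv2.resize(e,(373,326),interpolation=2),0,74,0,0,0)]))
E
```

```text
10.35 [0.5182 0.019  0.166 ] 175.48 0.023131287381735033 [-0.1  0.2 -1.3] [-0.1   0.25  1.75  0.    1.15 -1.59]
[-0.0013 -0.0042  0.0309]
[-0.0014 -0.0042  0.0609]
```

View pics/c4.png

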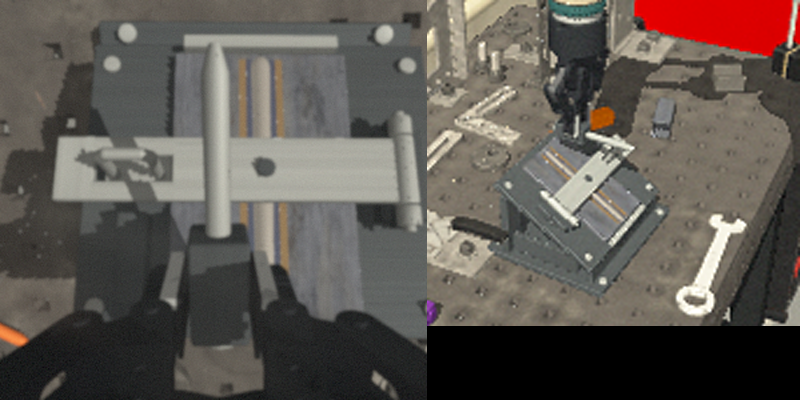

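The pin is held straight: shoulder at (219,230), tip at (216,45) in the left crop. The staple crown shows in the slot at (130,155). Next I press the grip's rear on the plate to pitch the pin.

Request:
step_arm(
  moves=[-0.001,-0.004,0.015,0,1,-0.001,-0.004,0.03,0,1,-0.001,-0.004,0.03,0,1],
)

```text
clock: 10.8
position: [0.5188, 0.0164, 0.1508]
ee_rot: [-0.001, 0.039, 0.999, 0.0]
contact_force: [0.3, -0.1, -1.6]
width: 0.0226
```

Request:
step_arm(
  moves=[0,0,0.006,0,1,0,0,0.012,0,1,0,0,0.012,0,1],
)

```text
clock: 11.1
position: [0.5196, 0.0161, 0.1457]
ee_rot: [-0.0, 0.04, 0.999, 0.0]
contact_force: [0.8, 0.1, -0.9]
width: 0.0224
```

```bash
cat > tilt.py <<'E'
from plan import *
# pixel tip, shoulder centers in wrist full image -> pitch, assuming 70mm rod and shoulder depth guess via rod length
import sys
E
python3 go.py .5186 .0169 .1356
```

```text
11.1 [0.5196 0.0161 0.1457] 175.45 0.02242809231084856 [ 0.8  0.1 -0.9] [-0.1   0.27  1.78  0.    1.09 -1.59]
[0.0022 0.0015 0.0203]
```

Request:
step_arm(
  moves=[0,0,0.005,0,1,0,0,0.01,0,1,0,0,0.01,0,1],
)

```text
clock: 11.4
position: [0.5194, 0.0164, 0.1426]
ee_rot: [-0.0, 0.04, 0.999, 0.0]
contact_force: [-3.7, 0.6, 8.4]
width: 0.0231
```

Request:
step_arm(
  moves=[0,0,0.005,0,1,0,0,0.01,0,1,0,0,0.01,0,1],
)

```text
clock: 11.7
position: [0.5179, 0.0165, 0.1378]
ee_rot: [-0.002, 0.04, 0.999, 0.0]
contact_force: [-7.6, 1.8, 11.3]
width: 0.0229
```

```bash
python3 go.py .5186 .0169 .1356; python3 - <<'E'
from plan import *
d=snap("wrist","w4")["frame"];e=snap("scene","s4")["frame"][170:270,250:370]
cv2.imwrite("pics/c5.png",np.hstack([cv2.resize(d[60:360,120:440],(427,400),interpolation=2),cv2.copyMakeBorder(cv2.resize(e,(373,311),interpolation=2),0,89,0,0,0)]))
E
```

```text
11.7 [0.5179 0.0165 0.1378] 175.46 0.02290729435812849 [-7.6  1.8 11.3] [-0.1   0.28  1.79  0.    1.08 -1.59]
[-0.0014  0.001   0.0043]
```

View pics/c5.png

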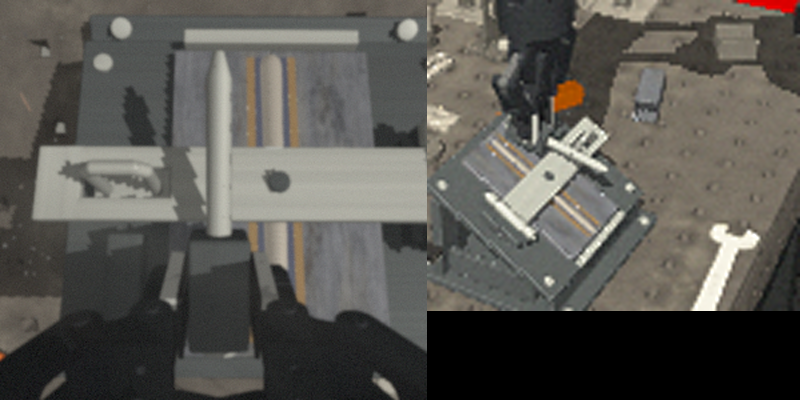

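Request:
step_arm(
  moves=[0,0,0.005,0,1,0,0,0.01,0,1,0,0,0.01,0,1],
)

```text
clock: 12.1
position: [0.5168, 0.0165, 0.1325]
ee_rot: [-0.003, 0.04, 0.999, 0.0]
contact_force: [-8.8, 1.8, 11.9]
width: 0.0229
```

```bash
cat > tilt.py <<'E'
from plan import *
d0=load("w3");X=d0["T_tool_cam"];Ci=np.linalg.inv(X)
def pj(P):
    q=Ci@np.append(np.array(P)/1000,1);return np.array([d0["fx"]*q[0]/q[2]+d0["cx"],d0["fy"]*q[1]/q[2]+d0["cy"]])
def pin(sx,piv,th):  # tool mm: shoulder x(forward), z=16.3 below TCP level; pitch th about (0,.,piv)
    c,s=np.cos(th),np.sin(th)
    f=lambda x,z:(piv[0]+c*(x-piv[0])-s*(z-piv[1]),0,piv[1]+s*(x-piv[0])+c*(z-piv[1]))
    return f(sx,16.3),f(sx+70,16.3),f(sx-48,28.3)
def px(u,v):return u/1.3344+120,v/1.3333+60
if __name__=="__main__":
    print("horizontal obs shoulder",px(219,230),"tip",px(216,45))
    for sx in(12,15,18,21,24):print(sx,pj((sx,0,16.3)),pj((sx,0,8)),pj((sx+70,0,16.3)))
    print("tilted obs",px(219,237),px(219,52))
    for th in(0,.1,.2,.3,.4,.5):
        a=pin(18,(0,9),th);print(th,pj(a[0]),pj(a[1]))
E
python3 tilt.py; python3 go.py
```

```text
horizontal obs shoulder (284.11870503597123, 232.5043126078152) tip (281.8705035971223, 93.75084377109428)
12 [283.53245244 241.9830832 ] [283.52428903 248.67268761] [283.60533714 101.99047072]
15 [283.5351793  236.74549326] [283.52711294 243.19482627] [283.60895922  95.03339076]
18 [283.53793736 231.44798426] [283.52997089 237.65092243] [283.61262912  87.98446139]
21 [283.54072715 226.08952206] [283.53286351 232.03977453] [283.6163478   80.84185159]
24 [283.54354922 220.66904858] [283.53579143 226.36015166] [283.62011622  73.60368136]
tilted obs (284.11870503597123, 237.75444386109655) (284.11870503597123, 99.0009750243756)
0 [283.53793736 231.44798426] [283.61262912  87.98446139]
0.1 [283.53877344 231.65095516] [283.61555386  92.23061455]
0.2 [283.53935427 232.20932821] [283.61712055  97.77167367]
0.3 [283.53968359 233.10561267] [283.61753548 104.33861069]
0.4 [283.53976703 234.32065812] [283.61697424 111.71460695]
0.5 [283.53961178 235.8341072 ] [283.6155843 119.7269566]
12.1 [0.5168 0.0165 0.1325] 175.47 0.022877052550572433 [-8.8  1.8 11.9] [-0.1   0.28  1.8   0.    1.07 -1.59]
```

```bash
cat > tip.py <<'E'
from tilt import *
import sys
def prof(f,us=(283,284,285,286)):
    g=cv2.cvtColor(f,cv2.COLOR_BGR2GRAY).astype(int);return g[80:245:2,us].mean(1).astype(int) if 0 else g[80:245:2][:,list(us)].mean(1).astype(int)
if __name__=="__main__":
    for n in sys.argv[1:]:
        f=load(n)["frame"];print(n,list(zip(range(80,245,2),prof(f).tolist())))
E
python3 -c "
from h import *
snap('wrist','w5')"; python3 tip.py w4 w5
```

```text
w4 [(80, 90), (82, 142), (84, 166), (86, 165), (88, 165), (90, 158), (92, 123), (94, 98), (96, 99), (98, 138), (100, 161), (102, 164), (104, 165), (106, 166), (108, 169), (110, 170), (112, 172), (114, 173), (116, 173), (118, 175), (120, 174), (122, 174), (124, 175), (126, 172), (128, 174), (130, 174), (132, 175), (134, 175), (136, 176), (138, 173), (140, 174), (142, 175), (144, 174), (146, 175), (148, 176), (150, 174), (152, 176), (154, 175), (156, 176), (158, 175), (160, 175), (162, 175), (164, 176), (166, 175), (168, 176), (170, 176), (172, 176), (174, 176), (176, 175), (178, 176), (180, 176), (182, 175), (184, 177), (186, 176), (188, 177), (190, 177), (192, 177), (194, 177), (196, 176), (198, 175), (200, 174), (202, 175), (204, 176), (206, 177), (208, 176), (210, 174), (212, 176), (214, 177), (216, 176), (218, 176), (220, 176), (222, 174), (224, 176), (226, 176), (228, 176), (230, 176), (232, 175), (234, 174), (236, 154), (238, 72), (240, 62), (242, 79), (244, 85)]
w5 [(80, 88), (82, 107), (84, 160), (86, 165), (88, 165), (90, 163), (92, 151), (94, 109), (96, 99), (98, 92), (100, 
[... 163 characters left out ...]
8, 165), (130, 168), (132, 167), (134, 167), (136, 166), (138, 167), (140, 167), (142, 167), (144, 169), (146, 168), (148, 170), (150, 170), (152, 165), (154, 169), (156, 169), (158, 169), (160, 170), (162, 171), (164, 172), (166, 172), (168, 174), (170, 174), (172, 174), (174, 173), (176, 172), (178, 174), (180, 174), (182, 174), (184, 175), (186, 175), (188, 176), (190, 176), (192, 175), (194, 176), (196, 176), (198, 176), (200, 177), (202, 175), (204, 176), (206, 176), (208, 177), (210, 178), (212, 179), (214, 178), (216, 179), (218, 178), (220, 179), (222, 180), (224, 177), (226, 176), (228, 180), (230, 179), (232, 179), (234, 179), (236, 149), (238, 72), (240, 76), (242, 88), (244, 91)]
```

```bash
python3 tip.py w3 | tr ')' '\n' | awk -F'[ ,(]+' '$2<104||$2>220' | tr '\n' ' '; cat >> tilt.py <<'E'
def pts(sx,pz,th,sh=0):
    c,s=np.cos(th),np.sin(th);f=lambda x,z:(c*x-s*(z-pz)+sh,0,pz+s*x+c*(z-pz));return f(sx,11.3),f(sx+70,16.3),f(sx,16.3),f(sx-48,28.3)
E
python3 - <<'E'
from tilt import *
obs={"w4":(237,98),"w5":(236.5,105.3)}
for pz in(5,9,13):
  for n,o in obs.items():
    r=least_squares(lambda q:[pj(pts(q[0],pz,q[1])[0])[1]-o[0],pj(pts(q[0],pz,q[1])[1])[1]-o[1]],[16,.3]);print(pz,n,r.x)
E
```

```text
w3 [(80, 90 , (82, 88 , (84, 90 , (86, 143 , (88, 170 , (90, 169 , (92, 170 , (94, 166 , (96, 165 , (98, 173 , (100, 179 , (102, 184 , (222, 178 , (224, 179 , (226, 176 , (228, 176 , (230, 178 , (232, 176 , (234, 176 , (236, 168 , (238, 104 , (240, 53 , (242, 61 , (244, 77 ] 5 w4 [17.04621157  0.1479634 ]
5 w5 [17.6951289  0.2747302]
9 w4 [16.46627795  0.14870966]
9 w5 [16.62891673  0.27663793]
13 w4 [15.88052791  0.14946947]
13 w5 [15.54783803  0.27859105]
```

Request:
step_arm(
  moves=[0,0,0.005,0,1,0,0,0.01,0,1,0,0,0.01,0,1],
)

```text
clock: 12.45
position: [0.5167, 0.0165, 0.1295]
ee_rot: [-0.002, 0.039, 0.999, 0.0]
contact_force: [-14.4, 1.6, 25.2]
width: 0.023
```

```bash
cat > meas.py <<'E'
from tilt import *
import sys
s,r=st();n=sys.argv[1];d=snap("wrist",n);f=d["frame"];M=r.as_matrix()
g=cv2.cvtColor(f,cv2.COLOR_BGR2GRAY).astype(float)[:,283:287].mean(1)
sh=next(v for v in range(215,250) if g[v]<125);v=200
while g[v]>135:v-=1
print("edges",v,sh)
res=least_squares(lambda q:[pj(pts(q[0],9,q[1])[0])[1]-sh,pj(pts(q[0],9,q[1])[1])[1]-v],[16,.3]);print("sx,pitch",res.x)
Dm,o=deckT(p)
print("TCP",s["position"].round(4),"F",s["contact_force"].round(1),"yaw",np.degrees(np.arctan2(M[1,0],M[0,0])).round(2))
for nm,P in zip(("rodtop@sh","tip","shoulder","rearbot"),pts(res.x[0],9,res.x[1])):
    W=s["position"]+M@(np.array(P)/1000);print(nm,W.round(4),"deck",(Dm.T@(W-o)*1000).round(1))
E
python3 meas.py w6
```

```text
edges 109 237
sx,pitch [16.39915433  0.32507853]
TCP [0.5167 0.0165 0.1295] F [-14.4   1.6  25.2] yaw 175.48
rodtop@sh [0.5018 0.0177 0.1131] deck [ 20.7 -28.4  26.3]
tip [0.4372 0.0228 0.0863] deck [-48.9 -28.1  35.5]
shoulder [0.5034 0.0176 0.1084] deck [ 19.7 -28.4  21.4]
rearbot [0.5526 0.0137 0.1121] deck [ 64.3 -28.7  -0.1]
```

```bash
python3 - <<'E'
from tilt import *
def P(sx,az,pz,th):
    c,s=np.cos(th),np.sin(th);f=lambda x,z:(c*x-s*(z-pz),0,pz+s*x+c*(z-pz));return f(sx,az-5),f(sx+70,az),f(sx,az),f(sx-48,az+12)
sol=least_squares(lambda q:[pj(P(q[0],q[1],9,0)[0])[1]-237.5,pj(P(q[0],q[1],9,0)[1])[1]-86],[16,14]);print("w3 flat: sx,az",sol.x)
for az in(10,12.7,14.5):
 for n,o in{"w3":(237.5,86),"w4":(237,98),"w5":(236.5,105.3),"w6":(237,109)}.items():
  r=least_squares(lambda q:[pj(P(q[0],az,9,q[1])[0])[1]-o[0],pj(P(q[0],az,9,q[1])[1])[1]-o[1]],[16,.3]);print(az,n,r.x.round(3))
# rod pixel widths near shoulder and near tip
for n in("w3","w6"):
  g=cv2.cvtColor(load(n)["frame"],cv2.COLOR_BGR2GRAY).astype(int)
  for v in(120,225):print(n,v,g[v,272:297].tolist())
E
```

```text
w3 flat: sx,az [18.4573996  12.11064723]
10 w3 [18.799  0.048]
10 w4 [17.351  0.243]
10 w5 [16.987  0.351]
10 w6 [16.543  0.394]
12.7 w3 [ 1.8346e+01 -1.5000e-02]
12.7 w4 [17.091  0.205]
12.7 w5 [16.934  0.32 ]
12.7 w6 [16.576  0.365]
14.5 w3 [17.965 -0.067]
14.5 w4 [16.821  0.178]
14.5 w5 [16.816  0.299]
14.5 w6 [16.52   0.346]
w3 120 [87, 96, 105, 115, 122, 133, 141, 148, 158, 167, 176, 184, 194, 200, 203, 199, 188, 184, 167, 144, 124, 104, 108, 108, 111]
w3 225 [107, 95, 92, 99, 106, 117, 133, 142, 149, 157, 159, 172, 175, 179, 184, 187, 185, 181, 175, 165, 148, 128, 123, 120, 119]
w6 120 [99, 103, 98, 99, 94, 90, 92, 103, 115, 128, 139, 149, 156, 165, 171, 173, 176, 162, 137, 115, 102, 107, 103, 105, 104]
w6 225 [97, 96, 92, 87, 91, 105, 122, 132, 142, 152, 159, 169, 177, 181, 181, 182, 184, 180, 177, 166, 158, 161, 165, 169, 168]
```

```bash
cat > tipgo.py <<'E'
# usage: tipgo.py pitch x y z ...  deck-mm tip targets -> moves; sx,az tuned
from tilt import *
import sys
s,r=st();M=r.as_matrix();a=list(map(float,sys.argv[1:]));th=a[0];sx,az,pz=17,12.1,9
c,S=np.cos(th),np.sin(th);f=lambda x,z:np.array([c*x-S*(z-pz),0,pz+S*x+c*(z-pz)])/1000
Dm,o=deckT(p);dk=lambda W:(Dm.T@(W-o)*1000).round(1)
tip,sh,rear,fr=f(sx+70,az),f(sx,az),f(sx-48,az+12),f(sx,az+12)
print(s["clock"],"TCP",s["position"].round(4),"yaw",np.degrees(np.arctan2(M[1,0],M[0,0])).round(2),"F",s["contact_force"].round(1),"w",round(s["width"],4))
print("now tip",dk(s["position"]+M@tip),"sh",dk(s["position"]+M@sh),"rear",dk(s["position"]+M@rear))
for i in range(1,len(a),3):
    W=o+Dm@(np.array(a[i:i+3])/1000);t=W-M@tip
    print(a[i:i+3],"move",(M.T@(t-s["position"])/.5).round(4),"TCP",t.round(3),"frontbot",dk(t+M@fr),"rear",dk(t+M@rear),"fingertip",dk(t+M@np.array([-.011,0,.014])))
E
python3 tipgo.py .38 -20 -28 80 25 -68 80 16 -68 31 -3 -68 32
```

```text
12.5 TCP [0.5167 0.0165 0.1294] yaw 175.48 F [-12.9   1.2  24.6] w 0.023
now tip [-49.3 -28.1  35. ] sh [ 20.  -28.4  24.7] rear [ 65.7 -28.7   5.7]
[-20.0, -28.0, 80.0] move [-0.0052  0.0002 -0.1072] TCP [0.52  0.016 0.183] frontbot [ 47.5 -28.4  57.8] rear [ 94.9 -28.6  50.7] fingertip [ 73.5 -28.5  60.3]
[25.0, -68.0, 80.0] move [-0.0833 -0.0794 -0.1526] TCP [ 0.555 -0.026  0.206] frontbot [ 92.5 -68.4  57.8] rear [139.9 -68.6  50.7] fingertip [118.5 -68.5  60.3]
[16.0, -68.0, 31.0] move [-0.1172 -0.0793 -0.0589] TCP [ 0.572 -0.028  0.159] frontbot [ 83.5 -68.4   8.8] rear [130.9 -68.6   1.7] fingertip [109.5 -68.5  11.3]
[-3.0, -68.0, 32.0] move [-0.0833 -0.0794 -0.0415] TCP [ 0.555 -0.026  0.15 ] frontbot [ 64.5 -68.4   9.8] rear [111.9 -68.6   2.7] fingertip [ 90.5 -68.5  12.3]
```

Request:
step_arm(
  moves=[-0.005,0,-0.05,-0.001,1,-0.005,0,-0.107,-0.002,1,-0.045,-0.04,-0.135,-0.002,1,-0.083,-0.079,-0.153,-0.002,1,-0.083,-0.079,-0.153,-0.002,1],
)

```text
clock: 13.0
position: [0.5619, -0.0294, 0.2045]
ee_rot: [0.003, 0.038, 0.999, -0.001]
contact_force: [-0.3, 0.3, -1.9]
width: 0.0229
```

```bash
python3 meas.py w7|head -2; python3 tipgo.py .40 25 -68 60 20 -68 35 
```

```text
edges 108 237
sx,pitch [16.38467926  0.31016801]
13.05 TCP [ 0.5596 -0.0278  0.2033] yaw 175.71 F [-0.5  0.9 -2.2] w 0.0226
now tip [ 27.3 -69.4  73.5] sh [ 96.8 -69.5  65.1] rear [143.  -69.6  47.3]
[25.0, -68.0, 60.0] move [-0.0095  0.0029  0.0258] TCP [ 0.564 -0.027  0.19 ] frontbot [ 93.  -68.1  39.6] rear [140.7 -68.1  33.8] fingertip [118.8 -68.1  42.7]
[20.0, -68.0, 35.0] move [-0.0257  0.0029  0.0741] TCP [ 0.573 -0.027  0.166] frontbot [ 88.  -68.1  14.6] rear [135.7 -68.1   8.8] fingertip [113.8 -68.1  17.7]
```

Request:
step_arm(
  moves=[-0.01,0.003,0.026,0,1,-0.025,0.003,0.06,0,1,-0.026,0.003,0.07,0,1,-0.026,0.003,0.07,0,1],
)

```text
clock: 13.45
position: [0.5695, -0.0252, 0.1655]
ee_rot: [-0.002, 0.036, 0.999, 0.0]
contact_force: [-0.1, -0.1, -1.7]
width: 0.0231
```

```bash
python3 meas.py w8|head -2; python3 tipgo.py .40 10 -68 35; python3 - <<'E'
from plan import *
d=load("w8")["frame"]
cv2.imwrite("pics/c6.png",cv2.resize(d[70:250,200:400],(666,600),interpolation=cv2.INTER_CUBIC))
E
```

```text
edges 108 236
sx,pitch [16.92540749  0.32432329]
13.5 TCP [ 0.5702 -0.0254  0.1665] yaw 175.85 F [ 0.4  0.4 -2. ] w 0.0228
now tip [ 18.  -66.4  37. ] sh [ 87.4 -66.4  28.2] rear [133.5 -66.3  10.2]
[10.0, -68.0, 35.0] move [ 0.0117 -0.0031  0.0115] TCP [ 0.564 -0.027  0.161] frontbot [ 77.9 -67.9  14.3] rear [125.5 -67.9   8.2] fingertip [103.7 -67.9  17.3]
```

View pics/c6.png

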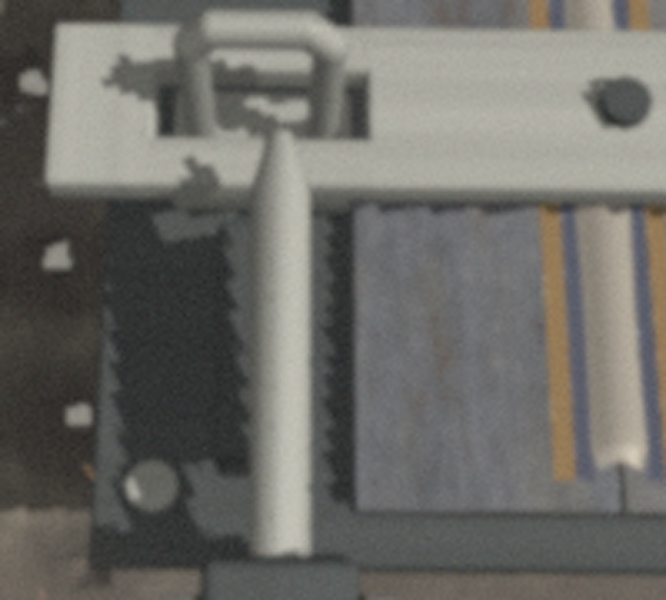

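The loop is clear in view: crown at (262,28), legs at u≈200 and 325, and the tip at (279,125) short of it. The tip sits about 2.5 mm too far to +y. I'll check the loop against the model.

```bash
python3 - <<'E'
from tilt import *
pos=np.array([.5702,-.0254,.1665]);y=np.radians(175.85);M=np.array([[np.cos(y),np.sin(y),0],[np.sin(y),-np.cos(y),0],[0,0,-1]])
for P in[(0,-80,41),(0,-56,41),(-17,-68,20),(17,-68,20),(17,-108,20),(-17,-108,20),(0,-68,28)]:
  print(P,((pj(M.T@(w(p,P)-pos)*1000)-[200,70])*3.333).round(0))
from tipgo import *
E
python3 - <<'E'
from tilt import *
for th in(.3,.35,.4,.45):
  c,S=np.cos(th),np.sin(th);sx,az,pz=17,12.1,9
  print(th,[((pj((c*x-S*(z-pz),0,pz+S*x+c*(z-pz)))-[200,70])*3.333).round(0) for x,z in((sx+70,az),(sx,az-5))])
E
```

```text
(0, -80, 41) [198.  23.]
(0, -56, 41) [341.  23.]
(-17, -68, 20) [271.  17.]
(17, -68, 20) [270. 179.]
(17, -108, 20) [ 53. 178.]
(-17, -108, 20) [63. 17.]
(0, -68, 28) [270.  70.]
0.3 [array([279., 112.]), array([278., 555.])]
0.35 [array([279., 123.]), array([278., 554.])]
0.4 [array([279., 134.]), array([278., 554.])]
0.45 [array([279., 146.]), array([278., 553.])]Traceback (most recent call last):
  File "<stdin>", line 5, in <module>
  File "tipgo.py", line 4, in <module>
    s,r=st();M=r.as_matrix();a=list(map(float,sys.argv[1:]));th=a[0];sx,az,pz=17,12.1,9
                                                                ~^^^
IndexError: list index out of range
```

```bash
python3 tipgo.py .38 10 -69.4 34 3.5 -69.4 34 3.5 -69.4 40 -8 -69.4 40
```

```text
13.5 TCP [ 0.5702 -0.0254  0.1665] yaw 175.85 F [ 0.4  0.4 -2. ] w 0.0228
now tip [ 18.1 -66.4  38.7] sh [ 87.4 -66.4  28.5] rear [133.1 -66.3   9.7]
[10.0, -69.4, 34.0] move [ 0.0093 -0.0059  0.0164] TCP [ 0.565 -0.028  0.158] frontbot [ 77.5 -69.3  11.9] rear [125.  -69.3   4.9] fingertip [103.5 -69.3  14.5]
[3.5, -69.4, 34.0] move [ 0.0205 -0.0059  0.0229] TCP [ 0.56  -0.028  0.155] frontbot [ 71.  -69.3  11.9] rear [118.5 -69.3   4.9] fingertip [ 97.  -69.3  14.5]
[3.5, -69.4, 40.0] move [ 0.0266 -0.0059  0.0125] TCP [ 0.557 -0.027  0.16 ] frontbot [ 71.  -69.3  17.9] rear [118.5 -69.3  10.9] fingertip [ 97.  -69.3  20.5]
[-8.0, -69.4, 40.0] move [ 0.0465 -0.0059  0.0241] TCP [ 0.547 -0.027  0.155] frontbot [ 59.5 -69.3  17.9] rear [107.  -69.3  10.9] fingertip [ 85.5 -69.3  20.5]
```

Request:
step_arm(
  moves=[0.005,-0.006,0.01,0,1,0.009,-0.006,0.016,0,1,0.009,-0.006,0.016,0,1,0.015,-0.006,0.02,0,1,0.02,-0.006,0.023,0,1],
)

```text
clock: 14.0
position: [0.5608, -0.0283, 0.1563]
ee_rot: [0.0, 0.037, 0.999, 0.0]
contact_force: [0.5, 0.3, -1.7]
width: 0.0227
```

```bash
python3 meas.py w9|head -2; python3 tipgo.py .38 3.5 -69.4 34 3.5 -69.4 40 -8 -69.4 40
```

```text
edges 109 236
sx,pitch [16.94322452  0.33890353]
14.05 TCP [ 0.56   -0.0282  0.1559] yaw 175.81 F [-1.2  0.4 -2.8] w 0.0231
now tip [  4.3 -70.   34.3] sh [ 73.5 -69.9  24.2] rear [119.3 -69.9   5.4]
[3.5, -69.4, 34.0] move [0.001  0.0011 0.0013] TCP [ 0.56  -0.028  0.155] frontbot [ 71.  -69.4  12. ] rear [118.5 -69.3   5.1] fingertip [ 97.1 -69.4  14.7]
[3.5, -69.4, 40.0] move [ 0.007   0.0011 -0.009 ] TCP [ 0.557 -0.027  0.16 ] frontbot [ 71.  -69.4  18. ] rear [118.5 -69.3  11.1] fingertip [ 97.1 -69.4  20.7]
[-8.0, -69.4, 40.0] move [0.0269 0.0011 0.0025] TCP [ 0.547 -0.027  0.155] frontbot [ 59.5 -69.4  18. ] rear [107.  -69.3  11.1] fingertip [ 85.6 -69.4  20.7]
```

Request:
step_arm(
  moves=[0.004,0.001,0.002,0,1,0.006,0.001,0.0035,0,1,0.006,0.001,0.0035,0,1],
)

```text
clock: 14.35
position: [0.5578, -0.0275, 0.1543]
ee_rot: [-0.0, 0.037, 0.999, 0.0]
contact_force: [-0.1, 0.1, -2.2]
width: 0.023
```

Request:
step_arm(
  moves=[0.002,0,-0.003,0,1,0.004,0,-0.007,0,1,0.006,0,-0.01,0,1,0.006,0,-0.01,0,1],
)

```text
clock: 14.75
position: [0.5554, -0.0275, 0.1599]
ee_rot: [0.001, 0.037, 0.999, -0.0]
contact_force: [0.7, -0.5, -1.9]
width: 0.0232
```

```bash
python3 meas.py w10|head -3; python3 tipgo.py .45 -8 -69.4 35
```

```text
edges 108 237
sx,pitch [16.38467926  0.31016801]
TCP [ 0.5554 -0.0275  0.1599] F [ 0.7 -0.5 -1.9] yaw 175.81
14.8 TCP [ 0.5554 -0.0275  0.1598] yaw 175.8 F [ 0.6  0.7 -1. ] w 0.0229
now tip [  1.7 -69.6  33.7] sh [ 71.6 -69.5  28.7] rear [118.6 -69.5  13.2]
[-8.0, -69.4, 35.0] move [0.0182 0.0003 0.0075] TCP [ 0.546 -0.027  0.156] frontbot [ 60.9 -69.4  18. ] rear [108.8 -69.3  14.5] fingertip [ 86.  -69.4  22. ]
```

```bash
python3 - <<'E'
from h import *
for n in("w8","w10"):
  g=cv2.GaussianBlur(cv2.cvtColor(load(n)["frame"],cv2.COLOR_BGR2GRAY),(3,3),0).astype(int)
  print(n)
  for v in range(72,130,2):print(v,g[v,248:314:2].tolist())
E
```

```text
w8
72 [87, 85, 86, 87, 88, 88, 90, 100, 108, 108, 107, 107, 106, 105, 105, 105, 104, 105, 104, 104, 103, 104, 104, 99, 90, 75, 57, 50, 58, 94, 111, 108, 110]
74 [88, 87, 88, 88, 87, 88, 103, 136, 150, 150, 151, 149, 148, 148, 149, 147, 147, 147, 147, 147, 147, 145, 147, 138, 112, 76, 55, 51, 58, 92, 108, 108, 110]
76 [104, 104, 102, 93, 89, 94, 117, 151, 168, 169, 169, 169, 170, 169, 169, 169, 168, 168, 169, 168, 168, 169, 172, 166, 155, 123, 83, 64, 66, 95, 110, 114, 111]
78 [148, 148, 136, 108, 95, 100, 120, 150, 165, 166, 167, 168, 168, 167, 168, 168, 169, 168, 169, 168, 168, 170, 174, 182, 180, 172, 148, 131, 125, 134, 139, 141, 140]
80 [165, 162, 135, 105, 103, 104, 114, 135, 146, 149, 149, 148, 150, 149, 150, 150, 151, 151, 151, 151, 152, 151, 158, 168, 175, 180, 178, 170, 163, 162, 161, 161, 163]
82 [170, 163, 125, 104, 105, 106, 106, 113, 121, 122, 122, 122, 124, 123, 124, 124, 124, 125, 125, 125, 126, 126, 129, 145, 159, 170, 178, 177, 168, 167, 164, 164, 164]
84 [171, 164, 123, 103, 106, 103, 101, 103, 120, 130, 130, 131, 130, 129, 129, 128, 127, 126, 126, 125, 125, 120, 10
[... 7198 characters left out ...]
6, 119, 142, 163, 176, 179, 151, 120, 128, 128, 94, 80, 85, 100, 119, 111, 75, 59]
122 [135, 122, 73, 51, 61, 83, 80, 77, 77, 86, 107, 95, 93, 92, 91, 101, 123, 144, 163, 176, 183, 172, 158, 160, 156, 112, 80, 87, 103, 119, 108, 75, 59]
124 [169, 155, 84, 50, 62, 85, 81, 78, 78, 98, 118, 101, 91, 91, 90, 104, 126, 146, 164, 175, 183, 179, 167, 162, 159, 118, 81, 89, 109, 120, 104, 73, 60]
126 [175, 162, 87, 52, 67, 90, 84, 78, 82, 109, 127, 105, 93, 89, 91, 107, 126, 146, 165, 176, 183, 181, 162, 137, 129, 99, 80, 91, 111, 118, 100, 73, 60]
128 [173, 151, 82, 52, 66, 89, 84, 80, 92, 117, 132, 121, 101, 92, 91, 107, 127, 145, 165, 179, 184, 182, 155, 108, 95, 85, 79, 93, 112, 119, 98, 76, 62]
```

Request:
step_arm(
  moves=[0.003,0,0.003,0,1,0.006,0,0.005,0,1,0.006,0,0.005,0,1],
)

```text
clock: 15.1
position: [0.5531, -0.0273, 0.1574]
ee_rot: [0.001, 0.037, 0.999, -0.0]
contact_force: [2.4, -1.0, -0.4]
width: 0.0229
```

```bash
cat > tw.py <<'E'
from tilt import *
import sys
s,r=st();d=snap("wrist",sys.argv[1]);print(s["position"].round(4),s["contact_force"].round(1))
g=cv2.GaussianBlur(cv2.cvtColor(d["frame"],cv2.COLOR_BGR2GRAY),(3,3),0).astype(int)
for v in range(90,150,2):print(v,g[v,268:304:2].tolist())
print("shoulder",[v for v in range(215,250) if g[v,284]<125][:1])
E
python3 tw.py w11
```

```text
[ 0.5531 -0.0273  0.1574] [ 2.4 -1.  -0.4]
90 [86, 87, 88, 88, 88, 89, 88, 88, 89, 88, 89, 88, 88, 89, 89, 89, 89, 81]
92 [86, 87, 87, 87, 86, 87, 87, 88, 87, 88, 87, 89, 90, 88, 88, 89, 88, 79]
94 [89, 88, 88, 89, 89, 89, 89, 88, 88, 89, 87, 89, 90, 90, 89, 89, 87, 83]
96 [89, 90, 90, 90, 91, 89, 89, 90, 90, 91, 90, 91, 91, 90, 92, 90, 89, 76]
98 [88, 88, 89, 89, 89, 88, 88, 89, 90, 89, 90, 89, 89, 89, 90, 90, 90, 82]
100 [88, 88, 88, 89, 89, 89, 89, 89, 89, 87, 87, 88, 88, 90, 89, 88, 86, 80]
102 [106, 112, 113, 113, 113, 112, 111, 109, 109, 107, 108, 107, 107, 106, 106, 105, 104, 94]
104 [140, 152, 152, 152, 152, 151, 151, 149, 149, 149, 149, 148, 147, 149, 148, 148, 150, 141]
106 [156, 168, 170, 171, 170, 168, 169, 169, 169, 170, 169, 168, 170, 169, 170, 171, 175, 164]
108 [153, 166, 167, 168, 169, 168, 168, 168, 168, 168, 169, 170, 170, 169, 169, 173, 184, 180]
110 [137, 147, 149, 149, 149, 150, 150, 150, 149, 152, 150, 151, 151, 152, 151, 155, 164, 171]
112 [113, 118, 122, 124, 125, 123, 122, 123, 124, 127, 127, 128, 127, 127, 127, 128, 139, 153]
114 [96, 95, 109, 134, 131, 118
[... 896 characters left out ...]
65, 177, 185, 181, 152, 104, 92, 82, 80, 93]
136 [132, 151, 158, 138, 98, 107, 128, 147, 165, 177, 184, 182, 152, 103, 93, 82, 84, 97]
138 [111, 122, 133, 127, 98, 108, 128, 147, 167, 177, 183, 181, 158, 126, 120, 116, 116, 122]
140 [93, 94, 99, 107, 96, 108, 129, 147, 167, 178, 183, 180, 166, 157, 157, 157, 158, 158]
142 [95, 94, 94, 93, 91, 108, 129, 148, 167, 179, 185, 181, 169, 166, 166, 165, 165, 165]
144 [96, 95, 102, 103, 91, 107, 128, 148, 167, 181, 185, 181, 168, 168, 169, 169, 170, 169]
146 [96, 95, 110, 123, 96, 109, 130, 149, 168, 180, 186, 182, 169, 167, 170, 169, 169, 169]
148 [95, 96, 103, 112, 95, 108, 129, 149, 169, 180, 185, 181, 170, 168, 170, 170, 170, 169]
shoulder [236]
```

The rod now disappears under the crown (crown rows 102–113, rod below row 113), so the tip is entering the loop. I'll advance down the slope.

Request:
step_arm(
  moves=[0.005,0,0.003,0,1,0.01,0,0.006,0,1,0.01,0,0.006,0,1],
)

```text
clock: 15.45
position: [0.5503, -0.0273, 0.1563]
ee_rot: [0.004, 0.037, 0.999, -0.0]
contact_force: [4.2, -0.4, 6.8]
width: 0.0227
```

```bash
python3 tw.py w12 | sed -n '1p;6,22p;$p';python3 tipgo.py .45 -15 -69 30
```

```text
[ 0.5503 -0.0273  0.1563] [ 4.2 -0.4  6.8]
98 [88, 88, 88, 89, 87, 88, 88, 90, 88, 88, 89, 90, 89, 90, 89, 89, 89, 84]
100 [89, 89, 90, 89, 90, 89, 89, 90, 89, 89, 90, 91, 90, 91, 91, 89, 90, 80]
102 [88, 89, 88, 88, 88, 86, 88, 87, 88, 89, 89, 88, 88, 90, 90, 89, 89, 84]
104 [88, 87, 88, 88, 87, 87, 86, 87, 88, 87, 88, 87, 88, 88, 87, 87, 85, 76]
106 [105, 103, 102, 102, 103, 102, 103, 102, 100, 100, 100, 100, 99, 101, 101, 100, 102, 96]
108 [133, 139, 140, 140, 140, 139, 140, 139, 138, 137, 137, 137, 136, 137, 137, 138, 144, 146]
110 [149, 162, 163, 162, 162, 164, 163, 163, 163, 162, 162, 163, 161, 162, 161, 163, 165, 158]
112 [154, 170, 171, 171, 172, 172, 172, 172, 172, 172, 171, 171, 173, 172, 171, 175, 183, 177]
114 [145, 156, 159, 159, 159, 160, 159, 160, 160, 161, 160, 159, 162, 162, 162, 165, 172, 174]
116 [123, 134, 136, 137, 137, 136, 137, 138, 137, 136, 137, 137, 138, 139, 139, 140, 150, 160]
118 [102, 103, 105, 118, 119, 109, 110, 120, 128, 131, 130, 126, 125, 125, 126, 118, 120, 134]
120 [92, 88, 92, 108, 110, 99, 113, 135, 155, 167, 168, 154, 144, 143, 141, 126, 99, 103]
122 [96, 84, 83, 84, 86, 98, 121, 143, 163, 175, 180, 159, 123, 116, 116, 110, 89, 83]
124 [99, 81, 83, 82, 84, 101, 124, 144, 162, 176, 178, 162, 119, 99, 100, 97, 82, 78]
126 [86, 87, 91, 88, 89, 106, 126, 146, 164, 177, 182, 175, 134, 101, 102, 92, 80, 79]
128 [79, 90, 92, 90, 90, 107, 126, 145, 165, 176, 184, 179, 156, 139, 139, 105, 79, 80]
130 [81, 91, 91, 88, 88, 107, 126, 146, 165, 176, 182, 180, 169, 164, 160, 124, 84, 82]
shoulder [237]
15.5 TCP [ 0.55   -0.0273  0.1561] yaw 175.81 F [ 3.4 -0.8  6.2] w 0.0228
now tip [ -4.7 -69.8  32.7] sh [ 65.1 -69.7  28.1] rear [112.2 -69.7  12.9]
[-15.0, -69.0, 30.0] move [0.0152 0.0016 0.0147] TCP [ 0.543 -0.026  0.149] frontbot [ 54.1 -69.   13.4] rear [102.  -68.9  10.3] fingertip [ 79.1 -68.9  17.6]
```

Request:
step_arm(
  moves=[0.003,0,-0.005,0,1,0.003,0,-0.005,0,1,0.007,0,-0.003,0,1,0.01,0,-0.001,0,1,0.01,0,-0.001,0,1],
)

```text
clock: 16.0
position: [0.5402, -0.0261, 0.1531]
ee_rot: [-0.002, 0.037, 0.999, 0.0]
contact_force: [0.9, 0.2, -6.9]
width: 0.0229
```

```bash
python3 tw.py w13 | sed -n '1p;10,19p;$p';python3 tipgo.py .45 -15 -69 32
```

```text
[ 0.5402 -0.0261  0.1531] [ 0.9  0.2 -6.9]
106 [87, 87, 89, 89, 87, 88, 88, 88, 89, 89, 88, 89, 90, 89, 89, 90, 90, 81]
108 [86, 87, 88, 89, 88, 88, 89, 87, 88, 88, 88, 87, 88, 88, 89, 88, 88, 86]
110 [88, 88, 87, 87, 89, 89, 88, 90, 92, 90, 89, 88, 88, 87, 89, 88, 87, 78]
112 [85, 86, 87, 87, 86, 85, 89, 104, 123, 115, 93, 88, 88, 87, 88, 89, 88, 77]
114 [87, 87, 87, 87, 88, 87, 92, 122, 152, 152, 112, 88, 87, 88, 87, 86, 86, 79]
116 [89, 88, 89, 89, 88, 89, 98, 129, 156, 166, 131, 93, 91, 90, 89, 91, 88, 74]
118 [89, 89, 87, 88, 88, 89, 104, 134, 158, 171, 146, 101, 89, 89, 89, 91, 91, 76]
120 [86, 88, 87, 87, 86, 90, 110, 137, 159, 172, 162, 110, 89, 87, 88, 87, 86, 76]
122 [85, 87, 86, 86, 86, 93, 114, 140, 161, 175, 171, 128, 90, 85, 86, 86, 83, 65]
124 [105, 106, 107, 104, 97, 98, 120, 142, 160, 175, 178, 146, 106, 100, 98, 99, 97, 84]
shoulder [238]
16.05 TCP [ 0.5402 -0.0261  0.153 ] yaw 175.81 F [-1.  -0.2 -7.9] w 0.0228
now tip [-14.9 -69.3  36. ] sh [ 54.9 -69.2  30.6] rear [101.8 -69.2  14.8]
[-15.0, -69.0, 32.0] move [-0.0039  0.0005  0.007 ] TCP [ 0.542 -0.026  0.15 ] frontbot [ 53.9 -69.   14.6] rear [101.7 -69.   10.8] fingertip [ 79.  -69.   18.5]
```

Request:
step_arm(
  moves=[0.003,0,0.005,0,1,0.007,0,0.0075,0,1,0.011,0,0.01,0,1,0.015,0,0.0125,0,1,0.015,0,0.0125,0,1],
)

```text
clock: 16.55
position: [0.5395, -0.0262, 0.1521]
ee_rot: [0.006, 0.037, 0.999, -0.0]
contact_force: [4.0, 0.6, 9.8]
width: 0.0229
```

```bash
python3 meas.py w14;python3 tipgo.py .45 -25 -69 32
```

```text
edges 139 238
sx,pitch [17.55916201  0.71435556]
TCP [ 0.5395 -0.0262  0.1521] F [4.  0.6 9.8] yaw 175.79
rodtop@sh [ 0.528  -0.0253  0.1297] deck [ 54.4 -69.4  26. ]
tip [ 0.4792 -0.0217  0.0795] deck [-13.2 -69.4   7. ]
shoulder [ 0.5313 -0.0256  0.126 ] deck [ 55.4 -69.4  21.1]
rearbot [ 0.5751 -0.0288  0.1489] deck [104.8 -69.4  19.1]
16.6 TCP [ 0.5395 -0.0262  0.1521] yaw 175.78 F [3.3 1.6 9.5] w 0.023
now tip [-15.9 -69.4  34. ] sh [ 54.  -69.4  29.8] rear [101.1 -69.4  14.9]
[-25.0, -69.0, 32.0] move [0.0139 0.0008 0.0124] TCP [ 0.533 -0.025  0.146] frontbot [ 44.1 -69.   15.8] rear [ 92.1 -69.   12.9] fingertip [ 69.2 -69.   20.1]
```

```bash
python3 - <<'E'
from h import *
w=load("w14")["frame"][70:360,180:390];s=snap("scene","s5")["frame"][185:275,265:365]
cv2.imwrite("pics/c7.png",np.hstack([cv2.resize(w,(400,552),interpolation=cv2.INTER_CUBIC),cv2.copyMakeBorder(cv2.resize(s,(400,360),interpolation=cv2.INTER_CUBIC),0,192,0,0,0)]))
E
```

```text
(no output)
```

View pics/c7.png

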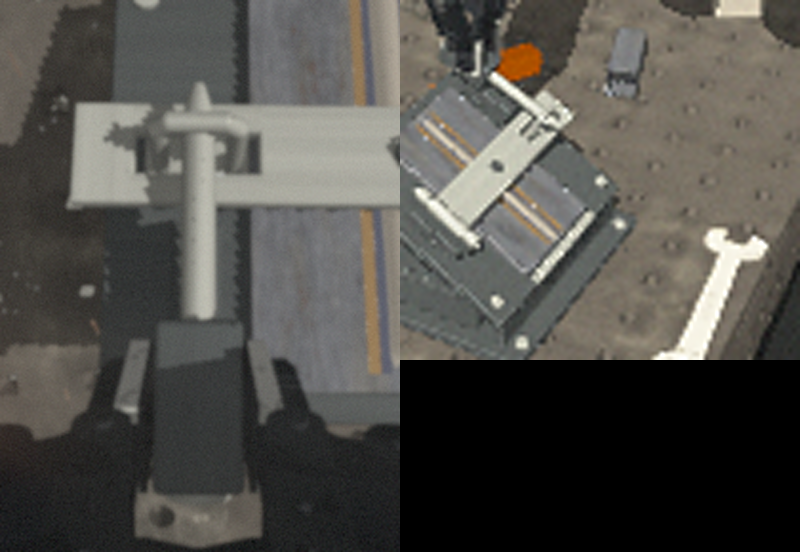

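The left view shows the rod straight through the loop: crown at (200,122), tip at (202,85), grip front at v=322. The grip is still up-slope, and something resists. I'll work out where the grip's front face is relative to the loop.

```bash
python3 - <<'E'
from tilt import *
pos=np.array([.5395,-.0262,.1521]);y=np.radians(175.79);M=np.array([[np.cos(y),np.sin(y),0],[np.sin(y),-np.cos(y),0],[0,0,-1]])
f=lambda P:pj(M.T@(w(p,P)-pos)*1000).round(1)
print("crown obs v",122/1.905+70,"model",f((0,-69.4,41)),f((1.5,-69.4,41)))
print("hasp uphill edge obs",205/1.905+70, f((17,-108,20)),"tip obs",83/1.905+70)
for x in(45,50,55,60,65,70):print(x,"rodtop@shoulder",f((x,-69.4,33)),f((x,-69.4,35)))
for x in(-25,-20,-15,-10):print(x,[f((x,-69.4,z))[1] for z in(26,30,34,38)])
E
```

```text
crown obs v 134.04199475065616 model [283.7 134.9] [283.7 137.4]
hasp uphill edge obs 177.61154855643045 [219.2 177.2] tip obs 113.56955380577428
45 rodtop@shoulder [283.6 219.2] [283.6 218.6]
50 rodtop@shoulder [283.6 228.5] [283.6 227.9]
55 rodtop@shoulder [283.6 237.9] [283.6 237.4]
60 rodtop@shoulder [283.6 247.4] [283.6 247.1]
65 rodtop@shoulder [283.6 257.1] [283.6 256.9]
70 rodtop@shoulder [283.6 266.9] [283.6 266.8]
-25 [np.float64(108.5), np.float64(104.8), np.float64(101.0), np.float64(97.0)]
-20 [np.float64(115.9), np.float64(112.4), np.float64(108.7), np.float64(104.8)]
-15 [np.float64(123.5), np.float64(120.1), np.float64(116.5), np.float64(112.8)]
-10 [np.float64(131.1), np.float64(127.8), np.float64(124.4), np.float64(120.9)]
```

Request:
step_arm(
  moves=[0.002,0,-0.0035,0,1,0.002,0,-0.0035,0,1,0.006,0,-0.001,0,1,0.011,0,0.0015,0,1,0.011,0,0.0015,0,1],
)

```text
clock: 17.15
position: [0.5288, -0.0255, 0.1474]
ee_rot: [-0.0, 0.037, 0.999, -0.0]
contact_force: [2.5, -1.1, -0.4]
width: 0.0226
```

```bash
cat > shl.py <<'E'
from tilt import *
import sys
s,r=st();M=r.as_matrix();d=snap("wrist",sys.argv[1]);g=cv2.cvtColor(d["frame"],cv2.COLOR_BGR2GRAY).astype(float)[:,282:287].mean(1)
Dm,o=deckT(p);t=Dm.T@(s["position"]-o)*1000
f=lambda P:pj(M.T@(w(p,P)-s["position"])*1000)[1]
sh=next((v for v in range(215,260) if g[v]<125),None)
xs=np.arange(0,90,.25);x=xs[np.argmin([abs(f((a,-69.4,33))-sh) for a in xs])]
print(s["clock"],s["position"].round(4),"deckTCP",t.round(1),"F",s["contact_force"].round(1),"F slope/normal",(Dm.T@s["contact_force"]).round(1)[[0,2]],"shoulder x",x,"w",round(s["width"],4))
cr=int(f((0,-69.4,41)));print("crown row",cr,"tip profile",g[cr-50:cr+10:2].astype(int).tolist())
E
python3 shl.py w15
```

```text
17.15 [ 0.5288 -0.0255  0.1474] deckTCP [ 63.9 -69.6  41. ] F [ 2.5 -1.1 -0.4] F slope/normal [ 2.  -1.7] shoulder x 43.25 w 0.0226
crown row 155 tip profile [85, 84, 85, 86, 92, 124, 146, 148, 151, 153, 154, 155, 159, 157, 158, 159, 159, 159, 159, 159, 160, 159, 156, 140, 160, 171, 160, 138, 134, 157]
```

Request:
step_arm(
  moves=[0.005,0,0.003,0,1,0.01,0,0.006,0,1,0.014,0,0.008,0,1,0.0175,0,0.01,0,1,0.0175,0,0.01,0,1],
)

```text
clock: 17.7
position: [0.5206, -0.0249, 0.1434]
ee_rot: [0.001, 0.037, 0.999, -0.0]
contact_force: [1.5, -0.6, 6.3]
width: 0.0225
```

```bash
python3 shl.py w16
```

```text
17.7 [ 0.5206 -0.0249  0.1434] deckTCP [ 54.8 -69.5  41.6] F [ 1.5 -0.6  6.3] F slope/normal [4.5 4.7] shoulder x 34.0 w 0.0225
crown row 172 tip profile [153, 153, 154, 154, 156, 157, 157, 155, 155, 157, 157, 158, 158, 158, 159, 160, 159, 159, 160, 162, 162, 161, 143, 141, 161, 167, 157, 132, 146, 165]
```

Request:
step_arm(
  moves=[0.005,0,0.002,0,1,0.009,0,0.004,0,1,0.014,0,0.007,0,1,0.0175,0,0.009,0,1,0.0175,0,0.009,0,1],
)

```text
clock: 18.25
position: [0.5117, -0.0243, 0.1392]
ee_rot: [0.001, 0.037, 0.999, -0.0]
contact_force: [2.0, 0.7, 8.1]
width: 0.0228
```

```bash
python3 shl.py w17
```

```text
18.25 [ 0.5117 -0.0243  0.1392] deckTCP [ 45.  -69.5  42.4] F [2.  0.7 8.1] F slope/normal [5.7 6. ] shoulder x 24.25 w 0.0228
crown row 190 tip profile [157, 158, 157, 159, 159, 157, 159, 160, 159, 162, 161, 160, 162, 161, 162, 163, 162, 165, 162, 165, 164, 166, 146, 135, 158, 168, 157, 137, 149, 167]
```

Request:
step_arm(
  moves=[0.004,0,0.002,0,1,0.007,0,0.004,0,1,0.01,0,0.006,0,1,0.013,0,0.007,0,1,0.013,0,0.007,0,1],
)

```text
clock: 18.8
position: [0.5059, -0.0238, 0.1359]
ee_rot: [0.001, 0.037, 0.999, -0.0]
contact_force: [2.0, 0.6, 8.0]
width: 0.0231
```

```bash
python3 shl.py w18
```

```text
18.8 [ 0.5059 -0.0238  0.1359] deckTCP [ 38.3 -69.5  42.5] F [2.  0.6 8. ] F slope/normal [5.6 6. ] shoulder x 17.5 w 0.0231
crown row 202 tip profile [159, 160, 160, 160, 161, 161, 162, 162, 163, 163, 164, 163, 165, 164, 164, 164, 165, 167, 165, 166, 166, 168, 157, 132, 151, 169, 164, 145, 144, 168]
```

Request:
step_arm(
  moves=[0.003,0,0.002,0,1,0.006,0,0.0035,0,1,0.006,0,0.0035,0,1],
)

```text
clock: 19.15
position: [0.5056, -0.0238, 0.1356]
ee_rot: [0.004, 0.037, 0.999, -0.0]
contact_force: [5.2, 0.7, 12.8]
width: 0.0229
```

```bash
python3 shl.py w19
```

```text
19.15 [ 0.5056 -0.0238  0.1356] deckTCP [ 37.9 -69.5  42.4] F [ 5.2  0.7 12.8] F slope/normal [10.9  8.6] shoulder x 17.25 w 0.0229
crown row 203 tip profile [159, 159, 160, 159, 160, 163, 161, 161, 160, 160, 164, 164, 163, 163, 164, 166, 164, 166, 166, 166, 167, 166, 142, 135, 157, 168, 160, 140, 151, 169]
```

The pin is home: 3.5 mm commanded gave 0.4 mm of travel, with the slope force up to 11 N and the shoulder at x≈17 mm. I'll release and back straight up.

Request:
step_arm(
  moves=[0,0,0,0,0.4,0,0,0,0,0.1,0,0,0,0,0,0,0,0,0,0,0,0,0,0,0],
)

```text
clock: 19.7
position: [0.5015, -0.0234, 0.1321]
ee_rot: [-0.001, 0.037, 0.999, 0.0]
contact_force: [-0.5, 0.1, -0.2]
width: 0.0427
```

Request:
step_arm(
  moves=[0,0,-0.01,0,0,0,0,-0.03,0,0,0,0,-0.06,0,0,0,0,-0.1,0,0,0,0,-0.15,0,0],
)

```text
clock: 20.2
position: [0.5018, -0.0234, 0.2086]
ee_rot: [-0.001, 0.037, 0.999, 0.0]
contact_force: [0.0, -0.3, 0.2]
width: 0.0427
```

```bash
cat > fin.py <<'E'
from tilt import *
import sys
s,r=st();M=r.as_matrix();d=snap("wrist",sys.argv[1]);f=d["frame"];Dm,o=deckT(p)
q=lambda P:pj(M.T@(w(p,P)-s["position"])*1000)
print(s["clock"],s["position"].round(4),s["contact_force"].round(1),s["width"])
g=cv2.cvtColor(f,cv2.COLOR_BGR2GRAY).astype(int)
for nm,P in dict(crown=(0,-69.4,41),tip=(-53,-69.4,28),shoulder=(17,-69.4,33),gripfronttop=(17,-69.4,40),greartop=(62,-69.4,40),haspedge=(17,-69.4,20)).items():print(nm,q(P).round(1))
u=int(round(q((0,-69.4,41))[0]));a=int(q((-53,-69.4,28))[1])-14;b=int(q((62,-69.4,40))[1])+10
print(u,[(v,int(g[v,u-1:u+2].mean())) for v in range(a,b,3)])
for P in((-30,-69.4,33),(40,-69.4,40)):
    c=q(P).astype(int);print("row",c[1],"u0",c[0]-24,g[c[1],c[0]-24:c[0]+25:2].tolist())
E
python3 fin.py w20
```

```text
20.2 [ 0.5018 -0.0234  0.2086] [ 0.  -0.3  0.2] 0.04272867933343542
crown [283.7 181.6]
tip [283.7 126.4]
shoulder [283.6 205.7]
gripfronttop [283.6 203.5]
greartop [283.6 264.3]
haspedge [283.6 209.3]
284 [(112, 84), (115, 84), (118, 84), (121, 86), (124, 88), (127, 128), (130, 138), (133, 144), (136, 148), (139, 148), (142, 150), (145, 150), (148, 151), (151, 152), (154, 154), (157, 156), (160, 157), (163, 158), (166, 157), (169, 159), (172, 160), (175, 161), (178, 142), (181, 164), (184, 144), (187, 153), (190, 163), (193, 165), (196, 165), (199, 167), (202, 168), (205, 108), (208, 84), (211, 84), (214, 83), (217, 85), (220, 85), (223, 85), (226, 84), (229, 86), (232, 86), (235, 88), (238, 86), (241, 89), (244, 85), (247, 87), (250, 87), (253, 93), (256, 91), (259, 92), (262, 87), (265, 114), (268, 151), (271, 98)]
row 149 u0 259 [50, 52, 50, 64, 86, 88, 91, 86, 91, 87, 86, 115, 138, 163, 176, 169, 110, 91, 87, 80, 54, 48, 57, 104, 106]
row 233 u0 259 [55, 56, 49, 55, 48, 71, 87, 84, 86, 81, 84, 85, 85, 82, 90, 88, 86, 90, 85, 88, 82, 53, 53, 99, 114]
```

The settled pin matches the home model to about 1 px: tip row 126 against 126.4, front face about 204.5, rear 264. I'll back off higher, confirm nothing has moved, and hand in.

Request:
step_arm(
  moves=[0,0,-0.05,0,0,0,0,-0.1,0,0,0,0,-0.12,0,0,0,0,-0.12,0,0,0,0,-0.12,0,0],
)

```text
clock: 20.75
position: [0.5017, -0.0234, 0.2671]
ee_rot: [-0.0, 0.037, 0.999, 0.0]
contact_force: [0.2, -0.1, -0.2]
width: 0.0428
```

```bash
python3 fin.py w21; python3 - <<'E'
from tilt import *
s,r=st();M=r.as_matrix();g=cv2.cvtColor(load("w21")["frame"],cv2.COLOR_BGR2GRAY).astype(int)
q=lambda P:pj(M.T@(w(p,P)-s["position"])*1000)
# hasp edges halfway (y=-30): closed -> rows at x=+-17,z=20 ; end at y=-108
a,b=q((-17,-20,20)),q((17,-20,20));print("hasp rows",a,b,[(v,g[v,int(a[0])]) for v in range(int(a[1])-6,int(b[1])+8,2)])
e=q((0,-108,20));print("hasp end",e,[(u,g[int(e[1]),u]) for u in range(int(e[0])-10,int(e[0])+11,2)])
print(job.sign_off())
E
```

```text
20.75 [ 0.5017 -0.0234  0.2671] [ 0.2 -0.1 -0.2] 0.04277037400499818
crown [283.6 168.7]
tip [283.7 124.6]
shoulder [283.6 188.2]
gripfronttop [283.6 186.1]
greartop [283.6 233.6]
haspedge [283.6 191.9]
284 [(110, 88), (113, 83), (116, 82), (119, 86), (122, 87), (125, 129), (128, 143), (131, 148), (134, 145), (137, 151), (140, 153), (143, 154), (146, 154), (149, 157), (152, 158), (155, 158), (158, 157), (161, 160), (164, 156), (167, 157), (170, 144), (173, 147), (176, 165), (179, 167), (182, 167), (185, 159), (188, 84), (191, 83), (194, 83), (197, 85), (200, 83), (203, 85), (206, 86), (209, 85), (212, 84), (215, 87), (218, 87), (221, 86), (224, 88), (227, 89), (230, 88), (233, 96), (236, 162), (239, 95), (242, 79)]
row 143 u0 259 [58, 52, 48, 52, 54, 71, 86, 87, 86, 89, 85, 106, 140, 170, 175, 136, 87, 87, 78, 57, 54, 97, 110, 111, 111]
row 209 u0 259 [53, 51, 56, 51, 49, 50, 58, 80, 85, 83, 85, 86, 86, 84, 86, 89, 86, 92, 89, 61, 50, 101, 112, 112, 109]
hasp rows [331.47241579 160.89847359] [332.66309048 192.61867369] [(154, np.int64(104)), (156, np.int64(110)), (158, np.int64(111)), (160, np.int64(122)), (162, np.int64(160)), (164, np.int64(165)), (166, np.int64(169)), (168, np.int64(166)), (170, np.int64(169)), (172, np.int64(168)), (174, np.int64(168)), (176, np.int64(170)), (178, np.int64(174)), (180, np.int64(174)), (182, np.int64(170)), (184, np.int64(165)), (186, np.int64(167)), (188, np.int64(171)), (190, np.int64(166)), (192, np.int64(139)), (194, np.int64(110)), (196, np.int64(111)), (198, np.int64(113))]
hasp end [245.73873003 176.462495  ] [(235, np.int64(59)), (237, np.int64(60)), (239, np.int64(60)), (241, np.int64(60)), (243, np.int64(66)), (245, np.int64(146)), (247, np.int64(175)), (249, np.int64(171)), (251, np.int64(171)), (253, np.int64(176)), (255, np.int64(170))]
the job is handed in; nothing more can be done
None
```

The plate is locked and the job is handed in at about 21 s. The hand-in call gave no verdict.

- **Hasp:** I swung it down with the closed fingers until it met its stop at about 24 N.
- **Pin:** I picked it up and turned it round. I pitched it by pressing the grip's rear on the plate, which stopped about 0.1 rad short of the slope. It then straightened under the staple's crown and on the rib as I slid it in. It stopped against the hasp's edge, and I let it go.

**Last checks**
- **Pin and hasp position:** in the last wrist image, the pin's tip, front face and rear, and the hasp's edges and end, lie within 1–2 pixels of the model with the pin home and the hasp closed. They matched in the image before too, so the pin is at rest.
- **Grip's front face:** it is about 17 mm up the slope from the loop's middle and within about 1–2 mm of it sideways.
- **Gripper:** it was clear, with about 0 N at the wrist.
- **Disagreements:** while the pin was held, pitch from the wrist camera read up to about 0.1 rad less than the contact geometry gave. The loop also appeared about 1.5 mm off my deck fit, which I allowed for sideways.
- **Not checked:** I did not measure the tube, V block and disc at the end. I never deliberately moved near them, and no unexpected force showed.

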